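# Photograph samples on a hand-cranked turntable

## Task

Load every sample holder on the bench upright into an empty recess of the turntable, one to a recess, and only then swing the camera arm in so that its lens stands over the station at the white pointer. Then crank the handwheel (two full turns move the turntable on by one recess) to bring the holders under the lens one after another, the lowest first and the tallest last, letting each rest still there for two seconds for its picture. Leave the holders in their recesses and the lens over the station, and do not knock over the bottle or the beaker.

Things in the scene. Friction and masses are not known exactly. Their poses are not given: they have to be found in the camera images.
- puck: sample holder, plain aluminium disc, 60 mm across, 24 mm high (the lowest), about 0.16 kg; origin at the centre of its underside, z up. Three or all four of the holders are present
- square: sample holder, black square, 58 x 58 mm, 36 mm high (second lowest), about 0.16 kg; origin at the centre of its underside, z up, sides along x and y
- block: sample holder, plain aluminium block, 60 mm along its x, 42 mm along its y, 48 mm high (third), about 0.22 kg; origin at the centre of its underside, z up
- spool: sample holder, black round foot 60 mm across and 10 mm high with an aluminium post 36 mm across rising to 60 mm (the tallest), about 0.2 kg; origin at the centre of its underside, z up
- nest0 (a point): recess 0 of the turntable: centre of the floor of a square tray (68 x 68 mm inside, rim 4 mm thick and 9 mm high, sides radial and tangential to the turntable), 85 mm from the turntable's axis; turns with the turntable; x axis along the turntable's, which for nest 0 points outward from the axis
- nest1 (a point): recess 1, like nest 0, 90 degrees anticlockwise from it seen from above; axes parallel to those of nest 0
- nest2 (a point): recess 2, like nest 0, 180 degrees anticlockwise from it seen from above; axes parallel to those of nest 0
- nest3 (a point): recess 3, like nest 0, 270 degrees anticlockwise from it seen from above; axes parallel to those of nest 0
- station (a point): fixed point on the stand where the centre of a recess stands when it is at the white pointer, on the stand's left side (seen from the robot), at the height of the recess floors (about 70 mm above the bench); a recess is there once in every quarter turn of the turntable
- dial_axis (a point): on the vertical axis of the turntable, a disc 260 mm across on the white stand, its upper face 70 mm above the bench
- handwheel (a joint): angle of the handwheel, rad, positive anticlockwise seen from above, many turns either way. Geared 8 to 1: one full turn of the wheel moves the turntable 45 degrees, the same way round. The turntable stays where it is left and is hard to turn by pushing it; the wheel takes about 2 to 4 N at the crank knob
- wheel_axis (a point): on the vertical axis of the handwheel (112 mm across, black, its upper face 80 mm above the bench), on the gearbox on the stand's right side; at the height of that face
- crank (a point): centre of the top of the handwheel's crank knob, an upright steel pin 22 mm across and 46 mm high, 44 mm from the wheel's axis, which spins freely in the wheel; can be gripped from above and led round with the gripper's heading unchanged
- camera_arm (a joint): angle of the camera arm about its upright pivot, rad, positive anticlockwise seen from above; stiff, stays where it is left (about 3 to 4 N at the grip); range -0.5 to 1.7, parked near 0; lens over the station at 1.118
- cam_pivot (a point): on the vertical axis of the camera arm, on the aluminium column at the left rear of the stand
- lens (a point): centre of the underside of the lens, 175 mm above the bench, 206 mm from the arm's pivot; the lens barrel is 40 to 48 mm across
- cam_grip (a point): centre of the top of the upright steel grip pin on the camera arm, 20 mm across, 45 mm high, straight above the lens, its top 315 mm above the bench
- bottle: white closed bottle, 60 mm across, 150 mm high, loose, on the left beyond the parked camera arm; origin at the centre of its underside; bystander
- beaker: glass beaker, 70 mm across, 90 mm high, loose, left front, near or below the parked lens; origin at the centre of its underside; bystander
Mind the look-alikes: they are no part of the job. Leave any blue or red look-alike of the block alone.

How it is judged (in metres and radians):
On the way, in this order (a step that is already met when the one before it is completed fails the run):
1. every holder present sits flat in a recess, released, with the camera arm not yet over the station (((horizontal distance between puck and nest0 below 0.016 m and z of puck in the frame of nest0 between -0.004 and 0.004 m) or (horizontal distance between puck and nest1 below 0.016 m and z of puck in the frame of nest1 between -0.004 and 0.004 m) or (horizontal distance between puck and nest2 below 0.016 m and z of puck in the frame of nest2 between -0.004 and 0.004 m) or (horizontal distance between puck and nest3 below 0.016 m and z of puck in the frame of nest3 between -0.004 and 0.004 m)) and angle between each of puck, square, block, spool's own z axis and vertical below 0.1 rad and contact force between the fingers and puck below 0.5 N and ((horizontal distance between square and nest0 below 0.016 m and z of square in the frame of nest0 between -0.004 and 0.004 m) or (horizontal distance between square and nest1 below 0.016 m and z of square in the frame of nest1 between -0.004 and 0.004 m) or (horizontal distance between square and nest2 below 0.016 m and z of square in the frame of nest2 between -0.004 and 0.004 m) or (horizontal distance between square and nest3 below 0.016 m and z of square in the frame of nest3 between -0.004 and 0.004 m)) and contact force between the fingers and square below 0.5 N and ((horizontal distance between block and nest0 below 0.016 m and z of block in the frame of nest0 between -0.004 and 0.004 m) or (horizontal distance between block and nest1 below 0.016 m and z of block in the frame of nest1 between -0.004 and 0.004 m) or (horizontal distance between block and nest2 below 0.016 m and z of block in the frame of nest2 between -0.004 and 0.004 m) or (horizontal distance between block and nest3 below 0.016 m and z of block in the frame of nest3 between -0.004 and 0.004 m)) and contact force between the fingers and block below 0.5 N and ((horizontal distance between spool and nest0 below 0.016 m and z of spool in the frame of nest0 between -0.004 and 0.004 m) or (horizontal distance between spool and nest1 below 0.016 m and z of spool in the frame of nest1 between -0.004 and 0.004 m) or (horizontal distance between spool and nest2 below 0.016 m and z of spool in the frame of nest2 between -0.004 and 0.004 m) or (horizontal distance between spool and nest3 below 0.016 m and z of spool in the frame of nest3 between -0.004 and 0.004 m)) and contact force between the fingers and spool below 0.5 N and horizontal distance between lens and station above 0.05 m), for 0.2 s.
2. the flat round puck rests in its recess under the lens at the station (within 15 mm of the lens axis, 20 mm of the station), still for 1 s (((horizontal distance between puck and nest0 below 0.016 m and z of puck in the frame of nest0 between -0.004 and 0.004 m) or (horizontal distance between puck and nest1 below 0.016 m and z of puck in the frame of nest1 between -0.004 and 0.004 m) or (horizontal distance between puck and nest2 below 0.016 m and z of puck in the frame of nest2 between -0.004 and 0.004 m) or (horizontal distance between puck and nest3 below 0.016 m and z of puck in the frame of nest3 between -0.004 and 0.004 m)) and angle between puck's own z axis and vertical below 0.1 rad and contact force between the fingers and puck below 0.5 N and horizontal distance between puck and lens below 0.015 m and horizontal distance between puck and station below 0.02 m and linear speed of puck below 0.006 m/s), for 1 s.
3. the square holder rests in its recess under the lens at the station (within 15 mm of the lens axis, 20 mm of the station), still for 1 s (((horizontal distance between square and nest0 below 0.016 m and z of square in the frame of nest0 between -0.004 and 0.004 m) or (horizontal distance between square and nest1 below 0.016 m and z of square in the frame of nest1 between -0.004 and 0.004 m) or (horizontal distance between square and nest2 below 0.016 m and z of square in the frame of nest2 between -0.004 and 0.004 m) or (horizontal distance between square and nest3 below 0.016 m and z of square in the frame of nest3 between -0.004 and 0.004 m)) and angle between square's own z axis and vertical below 0.1 rad and contact force between the fingers and square below 0.5 N and horizontal distance between square and lens below 0.015 m and horizontal distance between square and station below 0.02 m and linear speed of square below 0.006 m/s), for 1 s.
4. the oblong block rests in its recess under the lens at the station (within 15 mm of the lens axis, 20 mm of the station), still for 1 s (((horizontal distance between block and nest0 below 0.016 m and z of block in the frame of nest0 between -0.004 and 0.004 m) or (horizontal distance between block and nest1 below 0.016 m and z of block in the frame of nest1 between -0.004 and 0.004 m) or (horizontal distance between block and nest2 below 0.016 m and z of block in the frame of nest2 between -0.004 and 0.004 m) or (horizontal distance between block and nest3 below 0.016 m and z of block in the frame of nest3 between -0.004 and 0.004 m)) and angle between block's own z axis and vertical below 0.1 rad and contact force between the fingers and block below 0.5 N and horizontal distance between block and lens below 0.015 m and horizontal distance between block and station below 0.02 m and linear speed of block below 0.006 m/s), for 1 s.
5. the tall spool rests in its recess under the lens at the station (within 15 mm of the lens axis, 20 mm of the station), still for 1 s (((horizontal distance between spool and nest0 below 0.016 m and z of spool in the frame of nest0 between -0.004 and 0.004 m) or (horizontal distance between spool and nest1 below 0.016 m and z of spool in the frame of nest1 between -0.004 and 0.004 m) or (horizontal distance between spool and nest2 below 0.016 m and z of spool in the frame of nest2 between -0.004 and 0.004 m) or (horizontal distance between spool and nest3 below 0.016 m and z of spool in the frame of nest3 between -0.004 and 0.004 m)) and angle between spool's own z axis and vertical below 0.1 rad and contact force between the fingers and spool below 0.5 N and horizontal distance between spool and lens below 0.015 m and horizontal distance between spool and station below 0.02 m and linear speed of spool below 0.006 m/s), for 1 s.
At the end, for the whole second after the job is handed in: every holder present lies flat in a recess (within 16 mm of its centre, underside within 4 mm of its floor), released and still; the lens is within 15 mm of the station's vertical; the handwheel is at rest (((horizontal distance between puck and nest0 below 0.016 m and z of puck in the frame of nest0 between -0.004 and 0.004 m) or (horizontal distance between puck and nest1 below 0.016 m and z of puck in the frame of nest1 between -0.004 and 0.004 m) or (horizontal distance between puck and nest2 below 0.016 m and z of puck in the frame of nest2 between -0.004 and 0.004 m) or (horizontal distance between puck and nest3 below 0.016 m and z of puck in the frame of nest3 between -0.004 and 0.004 m)) and angle between each of puck, square, block, spool's own z axis and vertical below 0.1 rad and contact force between the fingers and puck below 0.5 N and ((horizontal distance between square and nest0 below 0.016 m and z of square in the frame of nest0 between -0.004 and 0.004 m) or (horizontal distance between square and nest1 below 0.016 m and z of square in the frame of nest1 between -0.004 and 0.004 m) or (horizontal distance between square and nest2 below 0.016 m and z of square in the frame of nest2 between -0.004 and 0.004 m) or (horizontal distance between square and nest3 below 0.016 m and z of square in the frame of nest3 between -0.004 and 0.004 m)) and contact force between the fingers and square below 0.5 N and ((horizontal distance between block and nest0 below 0.016 m and z of block in the frame of nest0 between -0.004 and 0.004 m) or (horizontal distance between block and nest1 below 0.016 m and z of block in the frame of nest1 between -0.004 and 0.004 m) or (horizontal distance between block and nest2 below 0.016 m and z of block in the frame of nest2 between -0.004 and 0.004 m) or (horizontal distance between block and nest3 below 0.016 m and z of block in the frame of nest3 between -0.004 and 0.004 m)) and contact force between the fingers and block below 0.5 N and ((horizontal distance between spool and nest0 below 0.016 m and z of spool in the frame of nest0 between -0.004 and 0.004 m) or (horizontal distance between spool and nest1 below 0.016 m and z of spool in the frame of nest1 between -0.004 and 0.004 m) or (horizontal distance between spool and nest2 below 0.016 m and z of spool in the frame of nest2 between -0.004 and 0.004 m) or (horizontal distance between spool and nest3 below 0.016 m and z of spool in the frame of nest3 between -0.004 and 0.004 m)) and contact force between the fingers and spool below 0.5 N and horizontal distance between lens and station below 0.015 m and velocity of joint handwheel between -0.2 and 0.2 rad/s and linear speed of each of puck, square, block, spool below 0.03 m/s); the robot touches nothing.
It fails at once if the bottle is knocked over (angle between bottle's own z axis and vertical above 0.6 rad).
It fails at once if the beaker is knocked over (angle between beaker's own z axis and vertical above 0.6 rad).
Of puck, square, block, spool only 3 to 4 are there at a start; the rules pass over those that are not, and their reading is None.
At some moment in a run one of puck, square, block, spool may be knocked a few centimetres aside while the robot is not near it.
Once in a run the grip may slacken for a moment while it holds something.
It also fails if it takes over 210 s, if anything falls off the work surface, if the arm or the gripper's body presses on something with over 40 N, if the wrist force passes 120 N, or if a joint passes its speed limit or range.

## Robot

A 6-joint arm with a two-finger parallel gripper is mounted at the origin on the work surface. World frame = base frame: x ahead of the robot, y to its left, z up, the work surface at z = 0. Lengths are in m, angles in degrees, forces in N, time in s.
With the tool pointing down it reaches from about 0.425 to 0.925 m from the base axis. Payload 12.5 kg.
Tool frame: the origin (TCP) lies between the finger pads; the fingertips stand 11 mm ahead of it and the grasp point (between the pads) lies 8 mm behind it; z points along the fingers, y is the line along which they close (so a half turn about z gives the same grasp; the last joint's range is limited). The gripper opens to 85 mm and grips with 20 to 120 N. Pads are 22 mm wide; open, the fingers measure 114 mm over their backs; the gripper's body (76 mm by 85 mm) begins 54 mm behind the grasp point. The pads swing forward as they close: fully open they stand 13 mm farther back than shut.
Start: joints at [-82.712, 28.126, 89.318, -0, 62.55, -6.05], TCP at [0.144, -0.608, 0.242] pointing down, gripper open.
Joint ranges: [-177.58, 177.58], [-47.91, 125.51], [2.72, 160], [-65.01, 245.01], [3.68, 167.84], [-153.87, 153.87]. Speed limits (degrees/s): [127.2, 127.2, 159.86, 180, 180, 180].

## Interface

Orientations are given as [roll, pitch, yaw] about the fixed x, y, z axes, in that order (R = Rz(yaw) Ry(pitch) Rx(roll)).
In Python, from rig import robot gives the robot as it stands.
- The arm moves only by the tool play_rows, never from a script. Its argument "steps" is a list of rows, each a list of 7 numbers: the shift along the tool's x, y, z in m, then the turn, a rotation vector about the tool's x, y, z in rad, then the opening in per cent of the stroke, from 0 (shut) to 100 (fully open). A call has 1 to 10 rows; each row is the pose to reach, as a shift and turn from the pose commanded when the call began, along the tool's axes at that moment; what a row does not reach only later rows make up. A row lasts 1/12 s, in which the tool goes at most 41.7 mm and 7.16 degrees, less where a joint would pass 70% of its speed; a pose out of reach is approached as far as the arm can. A call with a gripper value outside its range is refused whole. The fingers move at their own pace and stop on an object; "force" is the grip in N (left out, the last holds). Time passes only in rows, so rows that repeat a pose let the fingers close. It gives the time, the measured TCP pose, the force, the opening and the grip force at its end, in the units of the state.
- robot.observe(): the state, without advancing time (a new reading comes with each control period).
- robot.snapshot(name): name is "side" or "top"; returns the picture (420x560x3 uint8, red, green, blue); there is no depth.
- robot.camera_params(name): a dict with "camera_matrix" (3x3 intrinsics, pixels), "k1" (the pictures are not rectified: a ray, as slopes to the right and down, at radius r is drawn at 1 + k1 r^2 times it, then the intrinsics apply), "R" (3x3) and "t" (3): a world point X has camera coordinates R X + t. Camera axes: x right, y down, z forward; pixel columns grow to the right and rows downward; lengths in m; the calibration is good to about 2 mm. A picture is of the moment at which its call begins. camera_params takes no time and is no camera call.
- robot.sign_off(): hands the job in; it is judged then, once.
The state is a dict: "time": time; "joint_positions": joint angles; "qvel": joint speeds; "effort": joint torques, N m; "ee_pos": TCP position; "tcp_rot": TCP orientation; "wrist_force": force on the tool from outside, world axes, zero at the start; "moment": the same for the moment, N m; "gripper_width": opening from 0.0 (shut) to 1.0 (fully open); "grasp_force": force on a finger pad.
Only numpy, scipy, OpenCV 4.12 (cv2) and the standard library are available. Lean on these libraries where they do the work, as an engineer would, in place of code of your own. Each camera call takes 0.05 s, during which the arm holds its last target. There are 200 camera calls.

## Working session

There is one attempt and no reset: what is moved stays moved. The work goes in short steps, Python scripts to look and compute and a tool call to move; the robot and the scene stay as the last step left them, time stands still between calls to the robot, and variables do not carry over. Pictures are saved under pics/ and viewed, at most 14 in all, crops included, and the job is handed in when it is done.

Besides the shell and the picture viewer there is one more tool, called after "Call:" by a JSON object that holds its "op" and its "data". play_rows: Moves the arm, as the interface text tells. Its arguments: {"type":"object","properties":{"steps":{"type":"array","items":{"type":"array","items":{"type":"number"}}},"force":{"type":"number"}},"required":["steps"]}

```bash
ls; mkdir -p pics; cat > h.py <<'E'
import numpy as np, cv2
from rig import robot
def snap(n,f):
    im=robot.snapshot(n); cv2.imwrite('pics/'+f+'.png',im[:,:,::-1]); return im
def ray(n,uv):
    p=robot.camera_params(n); K=np.array(p['camera_matrix']);R=np.array(p['R']);t=np.array(p['t'])
    d=np.linalg.solve(K,[uv[0],uv[1],1.])[:2]; s=d.copy()
    for _ in range(20): s=d/(1+p['k1']*(s@s))
    return -R.T@t, R.T@np.array([s[0],s[1],1.])
def onz(n,uv,z):
    c,d=ray(n,uv); return c+d*(z-c[2])/d[2]
def proj(n,X):
    p=robot.camera_params(n);K=np.array(p['camera_matrix']);x=np.array(p['R'])@X+np.array(p['t']);s=x[:2]/x[2]
    s=s*(1+p['k1']*(s@s)); return (K@[s[0],s[1],1])[:2]
E
python3 - <<'E'
from h import *
snap('top','t0');snap('side','s0')
for n in('top','side'):
    p=robot.camera_params(n);print(n,p['camera_matrix'],p['k1'],-np.array(p['R']).T@np.array(p['t']),np.array(p['R']))
print(robot.observe())
E
```

```text
pics
top [[469.88159294   0.         284.55584431]
 [  0.         469.88159294 209.18122237]
 [  0.           0.           1.        ]] -0.15413852467061087 [ 0.35141285 -0.09805179  1.79292317] [[-0.01384888 -0.99980443 -0.01411781]
 [-0.99501807  0.01517393 -0.09853321]
 [ 0.09872816  0.01268291 -0.99503361]]
side [[456.13276201   0.         278.4156263 ]
 [  0.         456.13276201 213.51250248]
 [  0.           0.           1.        ]] 0.013266242029638024 [0.35233971 0.79215388 1.22126865] [[-0.98504352 -0.17213147 -0.007748  ]
 [-0.12542495  0.74714025 -0.65272508]
 [ 0.11814337 -0.64199081 -0.75755524]]
{'time': 0.1, 'joint_positions': array([-8.27124000e+01,  2.81592164e+01,  8.93468799e+01, -8.58556233e-04,
        6.25500879e+01, -6.05006634e+00]), 'qvel': array([ 0.05518359, -0.05750284, -0.08916438, -0.02641815, -0.00856403,
       -0.06592405]), 'effort': array([ 3.38549107e-03, -6.19447017e+01, -2.62027699e+01, -8.55199210e-05,
        2.90896831e-03,  1.44933239e-06]), 'ee_pos': array([ 0.14417896, -0.60794289,  0.24180071]), 'tcp_rot': array([-1.79944048e+02, -5.16440847e-03,  1.33380600e+01]), 'wrist_force': array([ 0.39497992, -0.44237073, -0.7159748 ]), 'moment': array([-0.02752162,  0.05517871, -0.00923868]), 'grasp_force': 0.0, 'gripper_width': 0.9996855941823454}
```

View pics/t0.png

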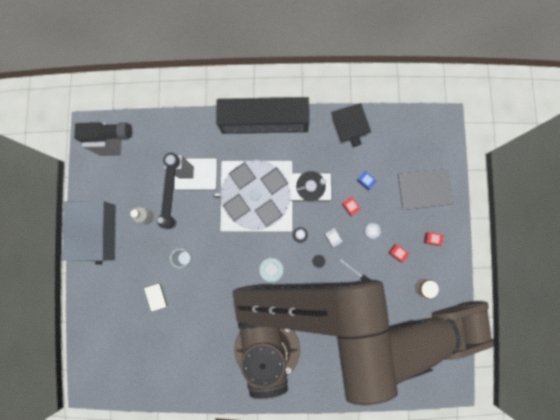

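View pics/s0.png

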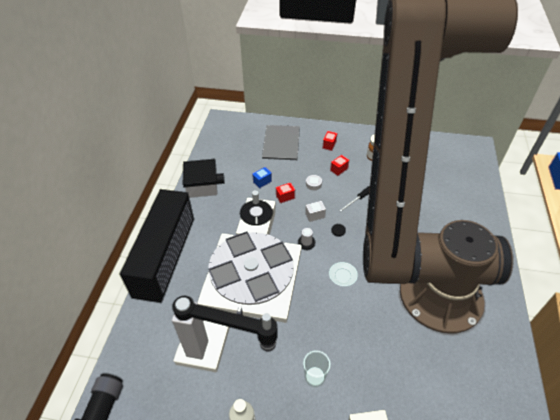

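```bash
python3 - <<'E'
from h import *
a=cv2.imread('pics/t0.png')[140:290,205:455];b=cv2.imread('pics/s0.png')[120:320,170:400]
a=cv2.resize(a,(800,480),interpolation=cv2.INTER_CUBIC);cv2.imwrite('pics/c0.png',a)
b=cv2.resize(b,(690,600),interpolation=cv2.INTER_CUBIC);cv2.imwrite('pics/c1.png',b)
for n,z,ps in(('top',.07,[(256,194),(217,195),(243,176),(274,181),(268,213),(236,208)]),('top',.08,[(311,186)]),('top',.024,[(373,231)]),('top',.048,[(334,237)]),('top',.06,[(300,234)]),('top',0,[(318,261)]),('top',.27,[(171,160)]),('top',.315,[(166,222)])):
  for q in ps: print(q,onz(n,q,z).round(3))
for n,z,ps in(('side',.07,[(251,266)]),('side',.08,[(256,212)]),('side',.024,[(314,181)]),('side',.048,[(316,209)]),('side',.06,[(307,232)]),('side',0,[(338,230)]),('side',.315,[(266,318)])):
  for q in ps: print(q,onz(n,q,z).round(3))
E
```

```text
(256, 194) [0.58  0.029 0.07 ]
(217, 195) [0.579 0.174 0.07 ]
(243, 176) [0.649 0.077 0.07 ]
(274, 181) [ 0.628 -0.038  0.07 ]
(268, 213) [ 0.509 -0.015  0.07 ]
(236, 208) [0.529 0.103 0.07 ]
(311, 186) [ 0.606 -0.175  0.08 ]
(373, 231) [ 0.439 -0.409  0.024]
(334, 237) [ 0.418 -0.258  0.048]
(300, 234) [ 0.431 -0.132  0.06 ]
(318, 261) [ 0.33 -0.2   0.  ]
(171, 160) [0.673 0.298 0.27 ]
(166, 222) [0.463 0.3   0.315]
(251, 266) [0.578 0.037 0.07 ]
(256, 212) [ 0.605 -0.169  0.08 ]
(314, 181) [ 0.437 -0.4    0.024]
(316, 209) [ 0.412 -0.243  0.048]
(307, 232) [ 0.428 -0.129  0.06 ]
(338, 230) [ 0.329 -0.203  0.   ]
(266, 318) [0.469 0.326 0.315]
```

View pics/c0.png

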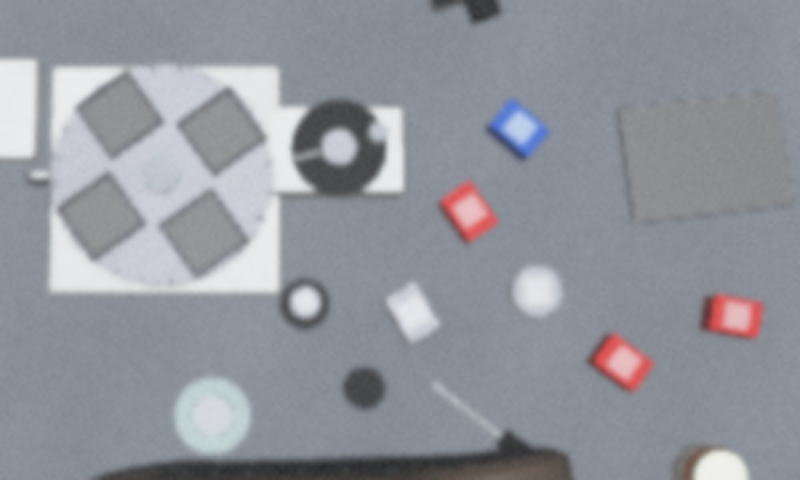

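View pics/c1.png

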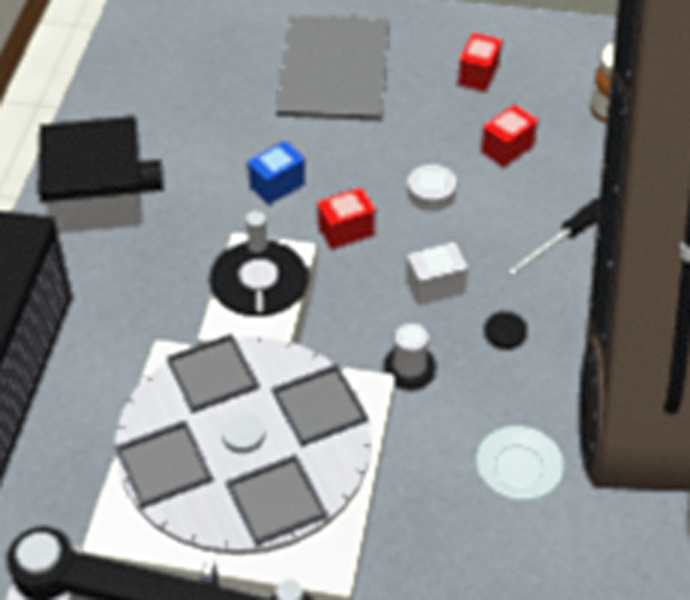

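The views show the puck at top (373,231), the block at (334,237) and the spool at (300,234). The flat black disc at (318,261) is a look-alike. The knob is at about (322,181), the pointer at (217,195) and the lens pin at (166,222). I see no square so far. Next I'll measure these with masks.

```bash
cat >> h.py <<'E'
def blob(n,im,uv,r,lo,hi,z):
    """contour of grey-level range near uv nearest to it -> centroid on plane, and min-area rect on the plane"""
    g=cv2.cvtColor(im,cv2.COLOR_RGB2GRAY) if im.ndim==3 else im
    x0,y0=int(uv[0])-r,int(uv[1])-r; s=8
    c=cv2.resize(g[y0:y0+2*r,x0:x0+2*r],None,fx=s,fy=s,interpolation=cv2.INTER_CUBIC)
    m=cv2.inRange(c,lo,hi); cs,_=cv2.findContours(m,cv2.RETR_EXTERNAL,cv2.CHAIN_APPROX_NONE)
    cs=[k for k in cs if cv2.contourArea(k)>s*s*6]
    k=min(cs,key=lambda k:-cv2.pointPolygonTest(k,(r*s,r*s),True))
    P=np.array([onz(n,((q[0]+.5)/s+x0-.5,(q[1]+.5)/s+y0-.5),z)[:2] for q in k[:,0]])
    M=cv2.moments((P*1e4).astype(np.float32)[:,None]); ct=np.array([M['m10'],M['m01']])/M['m00']/1e4
    return ct.round(4),cv2.minAreaRect((P*1e3).astype(np.float32))
E
python3 - <<'E'
from h import *
t=cv2.imread('pics/t0.png')[:,:,::-1].copy();s=cv2.imread('pics/s0.png')[:,:,::-1].copy()
for nm,n,im,uv,r,lo,hi,z in [
 ('puck','top',t,(373,231),13,165,255,.024),('puck','side',s,(314,181),13,165,255,.024),
 ('block','top',t,(334,237),13,175,255,.048),('block','side',s,(316,207),14,200,255,.048),
 ('post','top',t,(300,234),9,150,255,.06),('post','side',s,(307,232),10,190,255,.06),
 ('wheel','top',t,(311,180),18,0,110,.08),('wheel','side',s,(256,200),20,0,90,.08),
 ('n','top',t,(243,176),18,0,155,.079),('n','top',t,(274,181),18,0,155,.079),('n','top',t,(268,213),18,0,155,.079),('n','top',t,(236,208),18,0,155,.079),
 ('hubS','side',s,(251,264),10,190,255,.08),('foot','top',t,(293,234),14,0,90,.01)]:
  try: print(nm,n,*blob(n,im,uv,r,lo,hi,z))
  except Exception as e: print(nm,n,e)
for nm,q in(('knob',(322.5,181)),('pin',(166.5,222))): print(nm,onz('top',q,.126 if nm=='knob' else .315))
print('knob side',onz('side',(170+256/3,120+217/3),.126))
E
```

```text
puck top [ 0.4412 -0.4073] ((440.73291015625, -407.6357116699219), (59.536094665527344, 61.503292083740234), 88.38573455810547)
puck side [ 0.4392 -0.4066] ((438.6871337890625, -406.9490966796875), (64.04237365722656, 63.66923904418945), 44.25961685180664)
block top [ 0.4177 -0.2563] ((417.78753662109375, -256.24298095703125), (61.34564208984375, 42.11197280883789), 28.534698486328125)
block side [ 0.4155 -0.2549] ((415.4730224609375, -254.88931274414062), (58.70220947265625, 42.3946533203125), 28.3156795501709)
post top [ 0.4308 -0.1315] ((430.4967041015625, -131.5518798828125), (35.24333190917969, 35.076805114746094), 25.716625213623047)
post side [ 0.4295 -0.1312] ((428.9872741699219, -131.18499755859375), (35.289764404296875, 35.30070114135742), 8.023341178894043)
wheel top [ 0.6108 -0.1725] ((613.0682373046875, -172.6096954345703), (102.69598388671875, 99.64749145507812), 89.13087463378906)
wheel side time passes only in moves, steps and waits
n top [0.6496 0.0799] ((649.75341796875, 80.26727294921875), (77.51691436767578, 74.57288360595703), 34.66365432739258)
n top [ 0.6286 -0.0377] ((628.4202270507812, -37.77035140991211), (76.56675720214844, 75.66002655029297), 34.98726272583008)
n top [ 0.5104 -0.0163] ((510.2181396484375, -16.584774017333984), (76.31433868408203, 74.76610565185547), 34.2724723815918)
n top [0.532 0.102] ((531.6454467773438, 102.07782745361328), (77.04480743408203, 75.51433563232422), 34.22188949584961)
hubS side [0.579  0.0347] ((579.6776123046875, 34.80415344238281), (60.88100814819336, 73.94134521484375), 11.391365051269531)
foot top time passes only in moves, steps and waits
knob [ 0.61633099 -0.21435585  0.126     ]
pin [0.46264374 0.29864171 0.315     ]
knob side [ 0.61424769 -0.21437929  0.126     ]
```

Call:
{"op": "play_rows", "data": {"steps": [[0.33,-0.13,0.04,0,0,0.233,100],[0.33,-0.13,0.04,0,0,0.233,100],[0.33,-0.13,0.04,0,0,0.233,100],[0.33,-0.13,0.04,0,0,0.233,100],[0.33,-0.13,0.04,0,0,0.233,100],[0.33,-0.13,0.04,0,0,0.233,100],[0.33,-0.13,0.04,0,0,0.233,100],[0.33,-0.13,0.04,0,0,0.233,100],[0.33,-0.13,0.04,0,0,0.233,100],[0.33,-0.13,0.04,0,0,0.233,100]]}}

```text
time: 0.93
ee_pos: [0.4384, -0.4024, 0.2014]
tcp_rot: [-179.9, 0.0, 0.2]
wrist_force: [-0.1, -0.0, -0.1]
gripper_width: 1.001
grasp_force: 0.0
```

Call:
{"op": "play_rows", "data": {"steps": [[0.002,0.005,0.15,0,0,0,100],[0.002,0.005,0.15,0,0,0,100],[0.002,0.005,0.15,0,0,0,100],[0.002,0.005,0.15,0,0,0,100],[0.002,0.005,0.184,0,0,0,100],[0.002,0.005,0.184,0,0,0,100],[0.002,0.005,0.184,0,0,0,100],[0.002,0.005,0.184,0,0,0,60],[0.002,0.005,0.184,0,0,0,50],[0.002,0.005,0.184,0,0,0,40]], "force": 50}}

```text
time: 1.77
ee_pos: [0.4378, -0.4113, 0.021]
tcp_rot: [179.8, -0.1, -0.0]
wrist_force: [-2.9, 0.7, 7.2]
gripper_width: 0.676
grasp_force: 51.9
```

Call:
{"op": "play_rows", "data": {"steps": [[0,0,0,0,0,0,40],[0,0,0,0,0,0,40],[0,0,0,0,0,0,40],[0,0,0,0,0,0,40],[0,0,0,0,0,0,40],[0,0,0,0,0,0,40]]}}

```text
time: 2.27
ee_pos: [0.4378, -0.4112, 0.021]
tcp_rot: [179.8, -0.1, -0.0]
wrist_force: [-1.7, 1.0, 8.2]
gripper_width: 0.679
grasp_force: 51.8
```

```bash
python3 - <<'E'
from h import *
a=snap('top','t1')
E
```

```text
(no output)
```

View pics/t1.png

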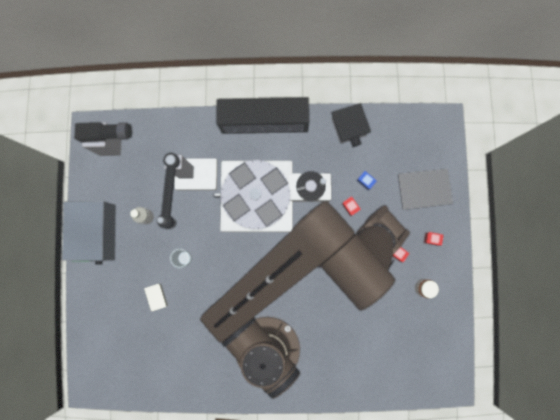

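The puck is gripped, and the floor that was hidden before holds no square, so there are three holders. I'll carry the puck to recess B at (0.532, 0.1025).

Call:
{"op": "play_rows", "data": {"steps": [[0,0,-0.04,0,0,0,40],[0,0,-0.08,0,0,0,40],[0,0,-0.12,0,0,0,40],[0.006,-0.035,-0.14,0,0,0,40],[0.091,-0.51,-0.14,0,0,0,40],[0.091,-0.51,-0.14,0,0,0,40],[0.091,-0.51,-0.14,0,0,0,40],[0.091,-0.51,-0.14,0,0,0,40],[0.091,-0.51,-0.14,0,0,0,40],[0.091,-0.51,-0.14,0,0,0,40]]}}

```text
time: 3.15
ee_pos: [0.4875, -0.1276, 0.16]
tcp_rot: [179.9, -0.1, -0.0]
wrist_force: [2.2, -0.5, -2.3]
gripper_width: 0.676
grasp_force: 55.4
```

Call:
{"op": "play_rows", "data": {"steps": [[0.04,-0.22,0,0,0,0,40],[0.04,-0.22,0,0,0,0,40],[0.04,-0.22,0,0,0,0,40],[0.04,-0.22,0,0,0,0,40],[0.04,-0.22,0,0,0,0,40],[0.04,-0.22,0,0,0,0,40],[0.04,-0.22,0,0,0,0,40],[0.04,-0.22,0.03,0,0,0,40],[0.04,-0.22,0.04,0,0,0,40],[0.04,-0.22,0.04,0,0,0,40]]}}

```text
time: 3.98
ee_pos: [0.5263, 0.09, 0.1171]
tcp_rot: [180.0, 0.2, -0.0]
wrist_force: [0.3, -0.9, -1.4]
gripper_width: 0.679
grasp_force: 55.3
```

Call:
{"op": "play_rows", "data": {"steps": [[0.004,-0.012,0,0,0,0,40],[0.004,-0.012,0,0,0,0,40],[0.004,-0.012,0.016,0,0,0,40],[0.004,-0.012,0.016,0,0,0,40],[0.004,-0.012,0.021,0,0,0,40],[0.004,-0.012,0.024,0,0,0,40],[0.004,-0.012,0.024,0,0,0,40]]}}

```text
time: 4.57
ee_pos: [0.5315, 0.1024, 0.0943]
tcp_rot: [180.0, 0.0, -0.0]
wrist_force: [0.7, -0.4, -1.7]
gripper_width: 0.679
grasp_force: 55.3
```

```bash
python3 - <<'E'
from h import *
s=snap('side','s1')
cv2.imwrite('pics/c2.png',cv2.resize(s[200:350,160:330,::-1],(680,600),interpolation=cv2.INTER_CUBIC))
E
```

```text
(no output)
```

View pics/c2.png

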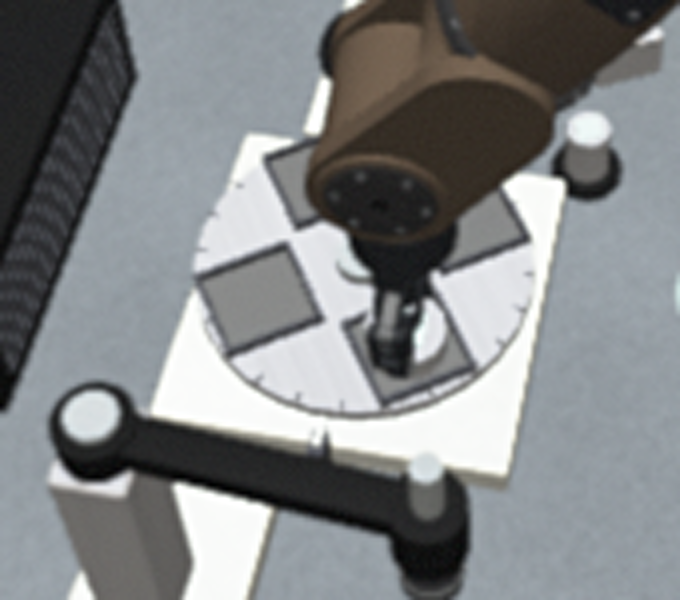

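The puck hangs over recess B. I'll lower it until it seats, then release.

Call:
{"op": "play_rows", "data": {"steps": [[0,0,0.002,0,0,0,40],[0,0,0.003,0,0,0,40],[0,0,0.003,0,0,0,40],[0,0,0.003,0,0,0,75],[0,0,0.003,0,0,0,100],[0,0,0.003,0,0,0,100],[0,0,0.003,0,0,0,100],[0,0,-0.04,0,0,0,100],[0,0,-0.08,0,0,0,100],[0,0,-0.08,0,0,0,100]]}}

```text
time: 5.45
ee_pos: [0.5339, 0.1028, 0.1806]
tcp_rot: [-180.0, -0.5, -0.0]
wrist_force: [0.7, -0.0, 0.4]
gripper_width: 0.998
grasp_force: 0.0
```

Call:
{"op": "play_rows", "data": {"steps": [[-0.115,0.358,0,0,0,-0.496,100],[-0.115,0.358,0,0,0,-0.496,100],[-0.115,0.358,0,0,0,-0.496,100],[-0.115,0.358,0,0,0,-0.496,100],[-0.115,0.358,0,0,0,-0.496,100],[-0.115,0.358,0,0,0,-0.496,100],[-0.115,0.358,0,0,0,-0.496,100],[-0.115,0.358,0,0,0,-0.496,100],[-0.115,0.358,0,0,0,-0.496,100],[-0.115,0.358,0,0,0,-0.496,100]]}}

```text
time: 6.28
ee_pos: [0.4152, -0.2592, 0.1746]
tcp_rot: [179.9, -0.0, 28.3]
wrist_force: [0.5, 0.9, -0.5]
gripper_width: 1.0
grasp_force: 0.0
```

Call:
{"op": "play_rows", "data": {"steps": [[0,0,0,0,0,0,100],[0,0,0,0,0,0,100],[0,0,0,0,0,0,100]]}}

```text
time: 6.53
ee_pos: [0.4164, -0.2549, 0.1743]
tcp_rot: [-180.0, -0.0, 28.4]
wrist_force: [-0.7, 0.5, -0.5]
gripper_width: 1.0
grasp_force: 0.0
```

```bash
cat >> h.py <<'E'
def tool(dX,dY,yaw): # world shift -> tool axes (tool down)
    c,s=np.cos(np.radians(yaw)),np.sin(np.radians(yaw)); return np.round([c*dX+s*dY,s*dX-c*dY],4)
E
python3 - <<'E'
from h import *
t=snap('top','t2'); s=snap('side','s2')
print(robot.observe()['ee_pos'],robot.observe()['tcp_rot'])
try: print('block',*blob('side',s,(316,207),14,200,255,.048))
except Exception as e: print(e)
try: print('puck',*blob('top',t,(236,207),14,170,255,.094))
except Exception as e: print(e)
try: print('puck',*blob('side',s,proj('side',np.array([.532,.1025,.094])),14,200,255,.094))
except Exception as e: print(e)
cv2.imwrite('pics/c3.png',cv2.resize(s[120:320,170:400,::-1],(690,600),interpolation=cv2.INTER_CUBIC))
E
```

```text
[ 0.41668367 -0.25443491  0.17434877] [-1.79997384e+02  1.03352081e-03  2.84868527e+01]
block [ 0.4155 -0.2549] ((415.5689392089844, -254.94485473632812), (58.63057327270508, 42.225303649902344), 28.429576873779297)
puck [0.541  0.1092] ((533.0154418945312, 102.64439392089844), (102.51835632324219, 102.72151184082031), 89.64633178710938)
puck [0.5361 0.0898] ((536.8472290039062, 92.62884521484375), (82.10955047607422, 79.40474700927734), 10.239672660827637)
```

View pics/c3.png

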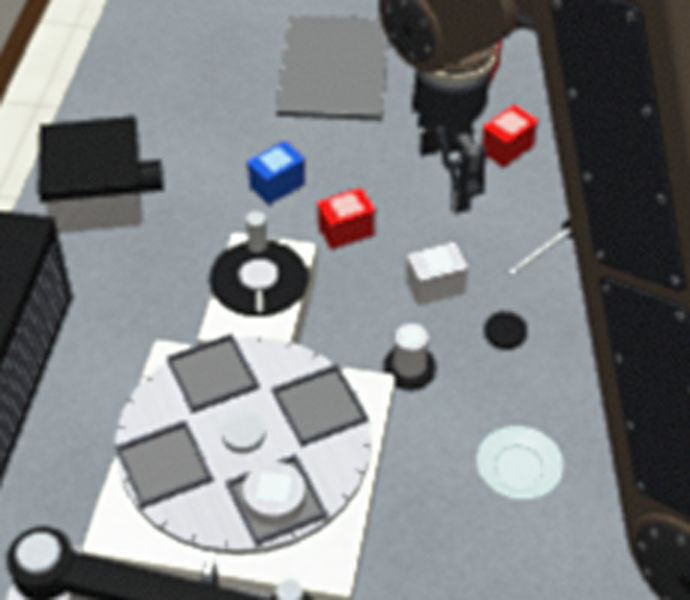

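The puck sits in its tray at crop (275,490), and the block is undisturbed. I'll descend on the block and grip it.

Call:
{"op": "play_rows", "data": {"steps": [[0,0.001,0.11,0,0,0,100],[0,0.001,0.11,0,0,0,100],[0,0.001,0.11,0,0,0,100],[0,0.001,0.147,0,0,0,100],[0,0.001,0.147,0,0,0,100],[0,0.001,0.147,0,0,0,100],[0,0.001,0.147,0,0,0,40],[0,0.001,0.147,0,0,0,20],[0,0.001,0.147,0,0,0,20],[0,0.001,0.147,0,0,0,20]]}}

```text
time: 7.47
ee_pos: [0.4174, -0.2567, 0.0291]
tcp_rot: [179.8, -0.1, 28.4]
wrist_force: [-2.2, 2.5, 16.5]
gripper_width: 0.484
grasp_force: 48.7
```

Call:
{"op": "play_rows", "data": {"steps": [[0,0,0,0,0,0,20],[0,0,0,0,0,0,20],[0,0,0,0,0,0,20],[0,0,-0.04,0,0,0,20],[0,0,-0.08,0,0,0,20],[0,0,-0.12,0,0,0,20],[0,0,-0.14,0,0,0,20],[0,0,-0.14,0,0,0,20],[0,0,-0.14,0,0,0,20],[0,0,-0.14,0,0,0,20]]}}

```text
time: 8.3
ee_pos: [0.4163, -0.2559, 0.1667]
tcp_rot: [-180.0, 0.0, 28.4]
wrist_force: [0.1, -0.7, -2.9]
gripper_width: 0.484
grasp_force: 53.5
```

Call:
{"op": "play_rows", "data": {"steps": [[0.197,-0.167,0,0,0,-0.106,20],[0.197,-0.167,0,0,0,-0.106,20],[0.197,-0.167,0,0,0,-0.106,20],[0.197,-0.167,0,0,0,-0.106,20],[0.197,-0.167,0,0,0,-0.106,20],[0.197,-0.167,0,0,0,-0.106,20],[0.197,-0.167,0,0,0,-0.106,20],[0.197,-0.167,0,0,0,-0.106,20],[0.197,-0.167,0.02,0,0,-0.106,20],[0.197,-0.167,0.04,0,0,-0.106,20]]}}

```text
time: 9.13
ee_pos: [0.5104, -0.0162, 0.1262]
tcp_rot: [180.0, 0.0, 34.5]
wrist_force: [-0.1, 0.2, -3.5]
gripper_width: 0.48
grasp_force: 53.5
```

Call:
{"op": "play_rows", "data": {"steps": [[0,0,0.01,0,0,0,20],[0,0,0.015,0,0,0,20],[0,0,0.015,0,0,0,20],[0,0,0.015,0,0,0,20]]}}

```text
time: 9.47
ee_pos: [0.5107, -0.0162, 0.1123]
tcp_rot: [-180.0, 0.0, 34.4]
wrist_force: [0.5, -0.2, -2.5]
gripper_width: 0.482
grasp_force: 53.2
```

```bash
python3 - <<'E'
from h import *
s=snap('side','s3'); o=robot.observe();print(o['ee_pos'],o['tcp_rot'],tool(*(np.array([.510,-.0157])-o['ee_pos'][:2]),34.5))
cv2.imwrite('pics/c4.png',cv2.resize(s[200:340,190:340,::-1],(640,600),interpolation=cv2.INTER_CUBIC))
E
```

```text
[ 0.51091165 -0.01614831  0.1127302 ] [ 1.79976089e+02 -1.76944769e-02  3.44450968e+01] [-0.0005 -0.0009]
```

View pics/c4.png

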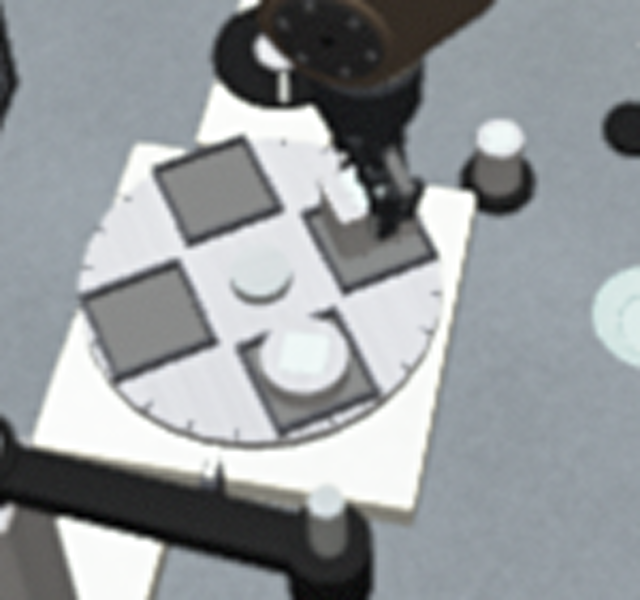

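The block hangs over recess C, at crop (345,200). The puck at crop (304,355) looks a little inward, so I'll check that with a measurement while lowering the block.

Call:
{"op": "play_rows", "data": {"steps": [[0,-0.001,0.008,0,0,0,20],[0,-0.001,0.012,0,0,0,20],[0,-0.001,0.014,0,0,0,20],[0,-0.001,0.014,0,0,0,20],[0,-0.001,0.014,0,0,0,20]]}}

```text
time: 9.93
ee_pos: [0.51, -0.0149, 0.0992]
tcp_rot: [180.0, -0.0, 34.5]
wrist_force: [-4.5, -0.4, 12.3]
gripper_width: 0.481
grasp_force: 55.2
```

```bash
python3 - <<'E'
from h import *
s=cv2.imread('pics/s3.png')[:,:,::-1].copy()
print(onz('side',(261.2,282.9),.094),onz('side',(261.2,282.9),.1),proj('side',np.array([.532,.1025,.094])))
g=cv2.cvtColor(s,cv2.COLOR_RGB2GRAY)
for y in range(268,306,3): print(y,g[y,236:290:2])
E
```

```text
[0.53163919 0.10531268 0.094     ] [0.53068485 0.10896846 0.1       ] [261.268842   282.05896359]
268 [194 230 227 228 205 127 190 212 202 152 131 229 230 226 229 229 230 127
 168 227 233 228 229 230 229 228 225]
271 [109 223 227 227 228 228 209 191 201 226 230 227 229 231 227 217 170 232
 226 228 228 228 226 228 230 228 227]
274 [125 152 231 226 225 226 223 225 225 228 224 226 227 215 170 127  93 167
 230 225 229 229 227 227 228 230 229]
277 [140  99 187 228 225 227 230 206 176 226 229 233 231 228 228 230 222 104
 183 229 225 230 228 226 226 229 221]
280 [ 79  71 127 227 219 114  70  94 223 229 237 244 244 243 245 241 227 223
  94 216 227 226 228 228 226 227 229]
283 [228 228 225 224 229 139 118 160 230 228 242 243 243 243 244 236 227 228
 130 116 228 225 226 230 227 229 164]
286 [225 223 223 223 226 220  96 132 222 231 230 239 237 243 242 226 232 179
 131 121 145 230 225 229 212 147 247]
289 [224 225 222 223 223 228 200  96 108 174 230 231 228 231 232 220 139 100
 139 141 103 179 231 214 151 247 249]
292 [223 223 226 223 224 224 229 156 107 108  98 108 122 123 103 101 112 136
 120  90  73  96 134 210 252 248 248]
295 [223 223 225 224 222 224 224 228 122 132 137 129 125 121 114 102  76  85
 166 204 142 174 250 250 248 247 249]
298 [224 222 223 226 223 223 223 224 218 105 130 103  76  86 144 196 173 170
 133 213 251 251 250 249 248 249 250]
301 [168 210 217 222 213 214 228 225 229 192  94 192 180 143 119 127 204 250
 251 250 249 248 248 248 247 247 251]
304 [253 248 242 180 169 148 133 130 152 159 182 203 246 252 252 250 250 249
 249 249 249 249 250 249 248 249 249]
```

The puck is within 3 mm of its recess centre, and the block is touching the floor. I'll release it and go to the spool.

Call:
{"op": "play_rows", "data": {"steps": [[0,0,0,0,0,0,60],[0,0,0,0,0,0,80],[0,0,0,0,0,0,90],[0,0,-0.04,0,0,0,90],[0,0,-0.08,0,0,0,90],[0,0,-0.08,0,0,0,90],[-0.132,0.051,-0.08,0,0,0,90],[-0.132,0.051,-0.08,0,0,0,90],[-0.132,0.051,-0.08,0,0,0,90],[-0.132,0.051,-0.08,0,0,0,90]]}}

```text
time: 10.77
ee_pos: [0.428, -0.1339, 0.1783]
tcp_rot: [180.0, 0.0, 34.4]
wrist_force: [0.5, 0.3, 0.2]
gripper_width: 0.9
grasp_force: 0.0
```

Call:
{"op": "play_rows", "data": {"steps": [[0,0,0,0,0,0,90],[0,0,0,0,0,0,90],[0,0,0,0,0,0,90]]}}

```text
time: 11.02
ee_pos: [0.4306, -0.1314, 0.1783]
tcp_rot: [180.0, -0.0, 34.5]
wrist_force: [0.3, -0.2, -0.0]
gripper_width: 0.896
grasp_force: 0.0
```

```bash
python3 - <<'E'
from h import *
s=snap('side','s4'); o=robot.observe();print(o['ee_pos'],o['tcp_rot'])
for nm,X,r,z,lo in(('post',(.43,-.131,.06),10,.06,190),('block',(.51,-.0157,.118),12,.118,232)):
  try: print(nm,*blob('side',s,proj('side',np.array(X)),r,lo,255,z))
  except Exception as e: print(e)
cv2.imwrite('pics/c5.png',cv2.resize(s[180:320,190:370,::-1],(720,560),interpolation=cv2.INTER_CUBIC))
E
```

```text
[ 0.43072372 -0.13108578  0.1782577 ] [ 1.79987708e+02 -9.59205151e-03  3.45195146e+01]
post [ 0.4295 -0.1312] ((429.6358947753906, -131.08778381347656), (35.11895751953125, 34.87260818481445), 46.018592834472656)
block [ 0.5072 -0.0141] ((506.8773193359375, -15.985328674316406), (61.421329498291016, 38.75267028808594), 34.67524337768555)
```

View pics/c5.png

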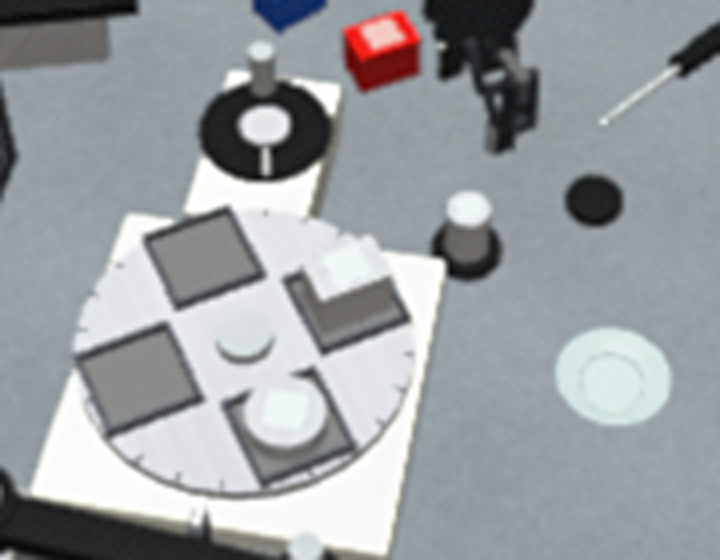

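The block is seated in C at crop (348,290). Next I'll grip the spool.

Call:
{"op": "play_rows", "data": {"steps": [[0,0,0.08,0,0,0,90],[0,0,0.08,0,0,0,90],[0,0,0.14,0,0,0,90],[0,0,0.14,0,0,0,90],[0,0,0.14,0,0,0,90],[0,0,0.14,0,0,0,40],[0,0,0.14,0,0,0,15],[0,0,0.14,0,0,0,15],[0,0,0.14,0,0,0,15],[0,0,0.14,0,0,0,15]]}}

```text
time: 11.9
ee_pos: [0.431, -0.1318, 0.0399]
tcp_rot: [179.8, -0.1, 34.5]
wrist_force: [1.3, 2.8, 8.1]
gripper_width: 0.411
grasp_force: 49.0
```

Call:
{"op": "play_rows", "data": {"steps": [[0,0,0,0,0,0,15],[0,0,0,0,0,0,15],[0,0,0,0,0,0,15],[0,0,-0.04,0,0,0,15],[0,0,-0.08,0,0,0,15],[0,0,-0.12,0,0,0,15],[0,0,-0.15,0,0,0,15],[0,0,-0.15,0,0,0,15],[0,0,-0.15,0,0,0,15],[0,0,-0.15,0,0,0,15]]}}

```text
time: 12.73
ee_pos: [0.4298, -0.1314, 0.1884]
tcp_rot: [180.0, -0.0, 34.5]
wrist_force: [0.3, 0.3, -2.1]
gripper_width: 0.408
grasp_force: 51.2
```

Call:
{"op": "play_rows", "data": {"steps": [[0.216,0.035,0,0,0,0,15],[0.216,0.035,0,0,0,0,15],[0.216,0.035,0,0,0,0,15],[0.216,0.035,0,0,0,0,15],[0.216,0.035,0,0,0,0,15],[0.216,0.035,0,0,0,0,15],[0.216,0.035,0,0,0,0,15],[0.216,0.035,0,0,0,0,15],[0.216,0.035,0.03,0,0,0,15],[0.216,0.035,0.06,0,0,0,15]]}}

```text
time: 13.57
ee_pos: [0.6274, -0.0389, 0.1283]
tcp_rot: [179.9, -0.1, 34.4]
wrist_force: [-0.3, 0.4, -2.1]
gripper_width: 0.41
grasp_force: 51.2
```

Call:
{"op": "play_rows", "data": {"steps": [[0,0,0,0,0,0,15],[0,0,0,0,0,0,15],[0,0,0,0,0,0,15]]}}

```text
time: 13.82
ee_pos: [0.6281, -0.0388, 0.1295]
tcp_rot: [180.0, -0.0, 34.4]
wrist_force: [0.4, -0.1, -1.4]
gripper_width: 0.405
grasp_force: 50.9
```

Call:
{"op": "play_rows", "data": {"steps": [[0.001,-0.001,0.01,0,0,0,15],[0.001,-0.001,0.016,0,0,0,15],[0.001,-0.001,0.02,0,0,0,15],[0.001,-0.001,0.02,0,0,0,15],[0.001,-0.001,0.02,0,0,0,15]]}}

```text
time: 14.23
ee_pos: [0.6286, -0.0367, 0.1099]
tcp_rot: [179.9, -0.1, 34.5]
wrist_force: [-4.2, -0.1, 13.0]
gripper_width: 0.404
grasp_force: 52.3
```

Call:
{"op": "play_rows", "data": {"steps": [[0,0,0,0,0,0,60],[0,0,0,0,0,0,90],[0,0,0,0,0,0,90],[0,0,-0.04,0,0,0,90],[0,0,-0.08,0,0,0,90],[0,0,-0.12,0,0,0,90],[0,0,-0.16,0,0,0,90],[0,0,-0.2,0,0,0,90],[0,0,-0.24,0,0,0,90],[0,0,-0.26,0,0,0,90]]}}

```text
time: 15.07
ee_pos: [0.6287, -0.0368, 0.3736]
tcp_rot: [179.8, -0.2, 34.5]
wrist_force: [0.2, 0.4, 0.3]
gripper_width: 0.905
grasp_force: 0.0
```

Call:
{"op": "play_rows", "data": {"steps": [[0.04,-0.29,0,0,0,0.602,90],[0.04,-0.29,0,0,0,0.602,90],[0.04,-0.29,0,0,0,0.602,90],[0.04,-0.29,0,0,0,0.602,90],[0.04,-0.29,0,0,0,0.602,90],[0.04,-0.29,0,0,0,0.602,90],[0.04,-0.29,0,0,0,0.602,90],[0.04,-0.29,0,0,0,0.602,90],[0.04,-0.29,0,0,0,0.602,90],[0.04,-0.29,0,0,0,0.602,90]]}}

```text
time: 15.9
ee_pos: [0.4972, 0.2249, 0.3682]
tcp_rot: [180.0, -0.0, 0.1]
wrist_force: [0.2, 0.3, -0.1]
gripper_width: 0.9
grasp_force: 0.0
```

```bash
python3 - <<'E'
from h import *
s=snap('side','s5');t=snap('top','t5'); o=robot.observe();print(o['ee_pos'],o['tcp_rot'])
cv2.imwrite('pics/c6.png',np.hstack([cv2.resize(s[150:360,170:340,::-1],(420,520),interpolation=cv2.INTER_CUBIC),cv2.resize(t[140:290,140:250,::-1],(380,520),interpolation=cv2.INTER_CUBIC)]))
E
```

```text
[0.49772797 0.22389425 0.36807903] [ 1.79979105e+02  5.01351478e-03 -7.89030697e-02]
```

View pics/c6.png

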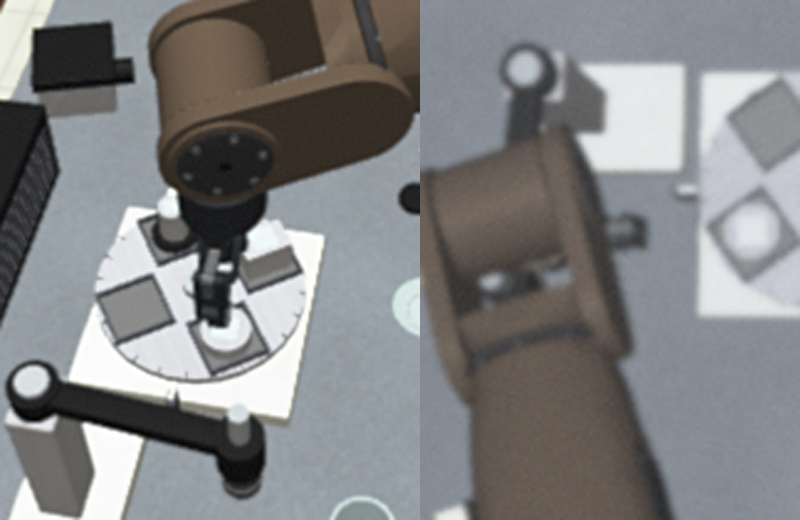

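All three holders sit in their trays, with the spool in D at left crop (170,230). The pin top shows at left crop (237,412). I'll refine the pin and pivot positions.

```bash
python3 - <<'E'
from h import *
s=cv2.imread('pics/s5.png')[:,:,::-1].copy();t=cv2.imread('pics/t0.png')[:,:,::-1].copy()
for nm,n,im,uv,r,lo,z in(('pin','side',s,(266,316.4),7,205,.315),('pin','top',t,(167,221),6,100,.315),('piv','side',s,(183.5,303),10,205,.27),('piv','top',t,(171,159),9,140,.27)):
  try: print(nm,n,*blob(n,im,uv,r,lo,255,z))
  except Exception as e: print(nm,n,e)
g=cv2.cvtColor(s,cv2.COLOR_RGB2GRAY);print(g[308:336,258:275:1])
g=cv2.cvtColor(t,cv2.COLOR_RGB2GRAY);print(g[214:230,158:176])
E
```

```text
pin side [0.4711 0.3143] ((471.6147155761719, 316.8464050292969), (31.088376998901367, 26.85725975036621), 9.656157493591309)
pin top [0.47   0.3133] ((470.3575744628906, 312.44451904296875), (23.329397201538086, 11.492673873901367), 0.6081788539886475)
piv side [0.6763 0.2985] ((676.4125366210938, 298.6872253417969), (29.72957992553711, 28.879350662231445), 9.586379051208496)
piv top [0.6761 0.3025] ((675.984619140625, 302.36187744140625), (32.36162567138672, 31.768861770629883), 41.1671142578125)
[[250 249 250 250 250 250 249 249 249 250 250 250 250 249 249 250 250]
 [250 249 249 249 250 250 249 249 249 250 250 249 249 249 249 250 251]
 [249 249 249 249 249 250 249 249 249 249 250 249 249 249 250 250 251]
 [251 250 250 250 250 249 249 249 248 249 250 250 250 249 250 250 250]
 [253 253 252 251 251 250 248 246 245 244 248 249 250 250 250 250 249]
 [247 248 248 250 251 247 239 230 226 227 236 245 251 251 250 250 249]
 [178 189 204 224 232 232 224 218 217 217 220 235 249 253 252 251 250]
 [129 133 140 160 191 217 218 216 218 217 218 223 239 248 250 250 251]
 [129 128 128 148 194 220 22
[... 1893 characters left out ...]
 58  56  53  65  80 103]
 [165 180 183 179 158 127 100  87  82  69  66  68  62  58  51  56  69  88]
 [139 155 161 150 133 110  92  83  75  65  66  65  64  54  55  53  65  85]
 [109 115 119 115 100  89  82  75  73  67  66  61  60  56  55  54  66  84]
 [101  88  82  82  79  74  73  72  64  65  65  63  62  54  51  56  77  92]
 [114  88  72  69  68  71  69  65  67  64  64  58  54  52  55  64  82 101]
 [127 107  87  80  70  68  67  66  60  61  63  56  53  59  67  78  94 114]
 [136 127 114  96  90  82  75  74  69  64  63  63  66  79  88 100 116 127]
 [140 137 132 124 116 108 101  92  86  85  83  86  95 103 112 124 134 138]
 [143 142 140 139 134 130 126 118 117 112 115 118 122 126 132 134 140 143]]
```

```bash
python3 - <<'E'
from h import *
c1,d1=ray('top',(159.7,219.5));c2,d2=ray('side',(266.3,316.6))
print(onz('top',(159.7,219.5),.315),onz('side',(266.3,316.6),.315))
c1,d1=ray('top',(171,159.5));c2,d2=ray('side',(183.5,303))
A=np.stack([d1,-d2],1);l=np.linalg.lstsq(A,c2-c1,rcond=None)[0];P=(c1+d1*l[0],c2+d2*l[1]);print('piv',P)
E
```

```text
[0.47095123 0.3210285  0.315     ] [0.46849502 0.32269425 0.315     ]
piv (array([0.6747742 , 0.29801853, 0.27129442]), array([0.67311286, 0.29775245, 0.27087211]))
```

Call:
{"op": "play_rows", "data": {"steps": [[-0.028,-0.098,0,0,0,0,90],[-0.028,-0.098,0,0,0,0,90],[-0.028,-0.098,0,0,0,0,90],[-0.028,-0.098,0,0,0,0,90],[-0.028,-0.098,0.035,0,0,0,90],[-0.028,-0.098,0.068,0,0,0,90],[-0.028,-0.098,0.068,0,0,0,90],[-0.028,-0.098,0.068,0,0,0,70],[-0.028,-0.098,0.068,0,0,0,50],[-0.028,-0.098,0.068,0,0,0,40]], "force": 30}}

```text
time: 16.83
ee_pos: [0.4702, 0.3226, 0.3023]
tcp_rot: [-179.9, -0.2, -0.1]
wrist_force: [-0.4, 0.3, 0.1]
gripper_width: 0.49
grasp_force: 0.0
```

Call:
{"op": "play_rows", "data": {"steps": [[0,0,0,0,0,0,15],[0,0,0,0,0,0,5],[0,0,0,0,0,0,5],[0,0,0,0,0,0,5],[0,0,0,0,0,0,5],[0,0,0,0,0,0,5]]}}

```text
time: 17.33
ee_pos: [0.4696, 0.3228, 0.3017]
tcp_rot: [-180.0, -0.1, -0.0]
wrist_force: [-0.2, -1.9, 5.6]
gripper_width: 0.218
grasp_force: 29.1
```

```bash
python3 - <<'E'
from h import *
o=robot.observe();print(o['ee_pos'])
p=np.array([.674,.298]);s=np.array([.4699,.3227])-p
def R(a): a=np.radians(a);return np.array([[np.cos(a),-np.sin(a)],[np.sin(a),np.cos(a)]])
for y0 in(0,34.6):
  print([[*map(float,tool(*(R(y0+k*3.46)@s-R(y0)@s),y0).round(3)),0,0,0,round(-np.radians(k*3.46),3),5] for k in range(1,11)])
E
```

```text
[0.46960088 0.32279517 0.30173466]
[[-0.001, 0.012, 0, 0, 0, np.float64(-0.06), 5], [-0.002, 0.025, 0, 0, 0, np.float64(-0.121), 5], [-0.001, 0.037, 0, 0, 0, np.float64(-0.181), 5], [0.0, 0.05, 0, 0, 0, np.float64(-0.242), 5], [0.002, 0.062, 0, 0, 0, np.float64(-0.302), 5], [0.004, 0.074, 0, 0, 0, np.float64(-0.362), 5], [0.008, 0.086, 0, 0, 0, np.float64(-0.423), 5], [0.012, 0.098, 0, 0, 0, np.float64(-0.483), 5], [0.017, 0.109, 0, 0, 0, np.float64(-0.543), 5], [0.022, 0.12, 0, 0, 0, np.float64(-0.604), 5]]
[[-0.001, 0.012, 0, 0, 0, np.float64(-0.06), 5], [-0.002, 0.025, 0, 0, 0, np.float64(-0.121), 5], [-0.001, 0.037, 0, 0, 0, np.float64(-0.181), 5], [0.0, 0.05, 0, 0, 0, np.float64(-0.242), 5], [0.002, 0.062, 0, 0, 0, np.float64(-0.302), 5], [0.004, 0.074, 0, 0, 0, np.float64(-0.362), 5], [0.008, 0.086, 0, 0, 0, np.float64(-0.423), 5], [0.012, 0.098, 0, 0, 0, np.float64(-0.483), 5], [0.017, 0.109, 0, 0, 0, np.float64(-0.543), 5], [0.022, 0.12, 0, 0, 0, np.float64(-0.604), 5]]
```

Call:
{"op": "play_rows", "data": {"steps": [[-0.001,0.012,0,0,0,-0.06,5],[-0.002,0.025,0,0,0,-0.121,5],[-0.001,0.037,0,0,0,-0.181,5],[0.0,0.05,0,0,0,-0.242,5],[0.002,0.062,0,0,0,-0.302,5],[0.004,0.074,0,0,0,-0.362,5],[0.008,0.086,0,0,0,-0.423,5],[0.012,0.098,0,0,0,-0.483,5],[0.017,0.109,0,0,0,-0.543,5],[0.022,0.12,0,0,0,-0.604,5]]}}

```text
time: 18.17
ee_pos: [0.4931, 0.2034, 0.3018]
tcp_rot: [179.9, -0.4, 34.7]
wrist_force: [13.2, 10.0, -1.3]
gripper_width: 0.217
grasp_force: 29.6
```

Call:
{"op": "play_rows", "data": {"steps": [[-0.001,0.012,0,0,0,-0.06,5],[-0.002,0.025,0,0,0,-0.121,5],[-0.001,0.037,0,0,0,-0.181,5],[0.0,0.05,0,0,0,-0.242,5],[0.002,0.062,0,0,0,-0.302,5],[0.004,0.074,0,0,0,-0.362,5],[0.008,0.086,0,0,0,-0.423,5],[0.012,0.098,0,0,0,-0.483,5],[0.017,0.109,0,0,0,-0.543,5],[0.022,0.12,0,0,0,-0.604,5]]}}

```text
time: 19.0
ee_pos: [0.5787, 0.1183, 0.3018]
tcp_rot: [179.9, -0.3, 69.4]
wrist_force: [4.4, 18.0, 2.6]
gripper_width: 0.221
grasp_force: 30.2
```

Call:
{"op": "play_rows", "data": {"steps": [[0,0,0,0,0,0,5],[0,0,0,0,0,0,5],[0,0,0,0,0,0,5],[0,0,0,0,0,0,5]]}}

```text
time: 19.33
ee_pos: [0.579, 0.1182, 0.3018]
tcp_rot: [179.8, -0.3, 69.2]
wrist_force: [8.9, 11.2, 2.1]
gripper_width: 0.22
grasp_force: 30.2
```

The lens pin stands at (0.579, 0.118), which is the station. I'll release it, lift off and head for the crank.

Call:
{"op": "play_rows", "data": {"steps": [[0,0,0,0,0,0,40],[0,0,0,0,0,0,70],[0,0,0,0,0,0,70],[0,0,0,0,0,0,70],[0,0,-0.03,0,0,0,70],[0,0,-0.06,0,0,0,70],[0,0,-0.08,0,0,0,70],[0,0,-0.08,0,0,0,70]]}}

```text
time: 20.0
ee_pos: [0.5781, 0.1165, 0.3848]
tcp_rot: [179.7, -0.2, 69.2]
wrist_force: [0.3, 0.1, 0.3]
gripper_width: 0.697
grasp_force: 0.0
```

Call:
{"op": "play_rows", "data": {"steps": [[-0.298,0.152,0,0,0,1.208,70],[-0.298,0.152,0,0,0,1.208,70],[-0.298,0.152,0,0,0,1.208,70],[-0.298,0.152,0,0,0,1.208,70],[-0.298,0.152,0,0,0,1.208,70],[-0.298,0.152,0,0,0,1.208,70],[-0.298,0.152,0,0,0,1.208,70],[-0.298,0.152,0,0,0,1.208,70],[-0.298,0.152,0,0,0,1.208,70],[-0.298,0.152,0,0,0,1.208,70]]}}

```text
time: 20.83
ee_pos: [0.6132, -0.2188, 0.3787]
tcp_rot: [-180.0, 0.1, -0.6]
wrist_force: [-0.4, -0.1, 0.2]
gripper_width: 0.698
grasp_force: 0.0
```

```bash
python3 - <<'E'
from h import *
s=snap('side','s6'); o=robot.observe();print(o['ee_pos'],o['tcp_rot'])
t=cv2.imread('pics/t0.png')[:,:,::-1].copy();s0=cv2.imread('pics/s0.png')[:,:,::-1].copy()
for n,im,uv,r,lo,z in(('top',t,(311,186),8,150,.083),('side',s0,(256,212),8,160,.083),('top',t,(322.5,181),7,140,.126),('side',s0,(255.3,192),7,185,.126),('side',s,(255.3,192),7,185,.126)):
  try: print(n,*blob(n,im,uv,r,lo,255,z))
  except Exception as e: print(n,e)
for k in(0,1):
 X=np.array([.579,.118,.315]); print(proj('side',X))
cv2.imwrite('pics/c7.png',cv2.resize(s[140:340,170:370,::-1],(600,600),interpolation=cv2.INTER_CUBIC))
E
```

```text
[ 0.61323827 -0.21758285  0.37895801] [-1.79964857e+02  9.71699887e-02 -7.48612675e-01]
top [ 0.6075 -0.1727] ((607.5888061523438, -172.6199951171875), (39.52020263671875, 39.519657135009766), 88.77155303955078)
side [ 0.6059 -0.1718] ((606.3056030273438, -171.2860565185547), (40.20452117919922, 40.858642578125), 11.283038139343262)
top [ 0.6212 -0.2228] ((618.1079711914062, -220.4700469970703), (31.054126739501953, 50.40660095214844), 89.16573333740234)
side [ 0.6164 -0.2155] ((616.0729370117188, -215.67721557617188), (20.34000015258789, 21.333606719970703), 47.22752380371094)
side [ 0.6177 -0.2151] ((617.7811279296875, -215.1697540283203), (20.917083740234375, 20.476627349853516), 65.26790618896484)
[238.53069295 237.16670857]
[238.53069295 237.16670857]
```

View pics/c7.png

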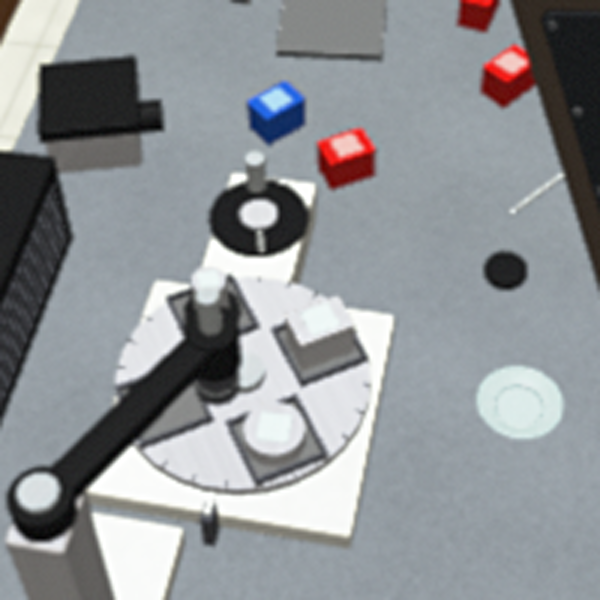

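```bash
python3 - <<'E'
from h import *
s=cv2.imread('pics/s6.png')[:,:,::-1].copy()
print(blob('side',s,(239.3,233),7,200,255,.315),proj('side',np.array([.579,.118,.175])))
k=np.array([.6165,-.2153]);c=np.array([.6067,-.1723]);a0=-77.2
def rows(a0,step,n):
  P=lambda a:.044*np.array([np.cos(np.radians(a)),np.sin(np.radians(a))])
  return [[*map(float,(P(a0+step*i)-P(a0)).round(4)*[1,-1])] for i in range(1,n+1)]
print(rows(a0,-18,20))
E
```

```text
(array([0.5799, 0.1014]), ((580.2255249023438, 102.77007293701172), (29.988229751586914, 44.805049896240234), 9.545364379882812)) [242.29905595 268.4628984 ]
[[-0.0137, 0.0009], [-0.0271, -0.0025], [-0.0387, -0.0098], [-0.0475, -0.0204], [-0.0527, -0.0332], [-0.0536, -0.0469], [-0.0502, -0.0602], [-0.0429, -0.0719], [-0.0323, -0.0807], [-0.0195, -0.0858], [-0.0058, -0.0867], [0.0076, -0.0833], [0.0192, -0.076], [0.028, -0.0654], [0.0332, -0.0527], [0.0341, -0.0389], [0.0307, -0.0256], [0.0234, -0.0139], [0.0128, -0.0051], [0.0, -0.0]]
```

Call:
{"op": "play_rows", "data": {"steps": [[0.003,0,0.15,0,0,-0.013,70],[0.003,0,0.15,0,0,-0.013,70],[0.003,0,0.15,0,0,-0.013,70],[0.003,0,0.15,0,0,-0.013,70],[0.003,0,0.19,0,0,-0.013,70],[0.003,0,0.19,0,0,-0.013,70],[0.003,0,0.19,0,0,-0.013,70]]}}

```text
time: 21.47
ee_pos: [0.6161, -0.2155, 0.1892]
tcp_rot: [-179.9, 0.2, 0.8]
wrist_force: [0.3, -0.7, 0.6]
gripper_width: 0.7
grasp_force: 0.0
```

Call:
{"op": "play_rows", "data": {"steps": [[0,0,0.04,0,0,0.014,70],[0,0,0.083,0,0,0.014,70],[0,0,0.083,0,0,0.014,70],[0,0,0.083,0,0,0.014,50],[0,0,0.083,0,0,0.014,20],[0,0,0.083,0,0,0.014,5],[0,0,0.083,0,0,0.014,5],[0,0,0.083,0,0,0.014,5],[0,0,0.083,0,0,0.014,5],[0,0,0.083,0,0,0.014,5]], "force": 40}}

```text
time: 22.3
ee_pos: [0.6177, -0.2156, 0.111]
tcp_rot: [179.9, -0.2, -0.0]
wrist_force: [-1.7, 6.7, 10.5]
gripper_width: 0.245
grasp_force: 38.8
```

Call:
{"op": "play_rows", "data": {"steps": [[0,0,0,0,0,0,5],[0,0,0,0,0,0,5],[0,0,0,0,0,0,5]]}}

```text
time: 22.55
ee_pos: [0.6177, -0.2156, 0.1111]
tcp_rot: [179.9, -0.2, -0.0]
wrist_force: [-2.1, 5.9, 9.6]
gripper_width: 0.239
grasp_force: 38.8
```

Call:
{"op": "play_rows", "data": {"steps": [[-0.0137,0.0009,0,0,0,0,5],[-0.0271,-0.0025,0,0,0,0,5],[-0.0387,-0.0098,0,0,0,0,5],[-0.0475,-0.0204,0,0,0,0,5],[-0.0527,-0.0332,0,0,0,0,5],[-0.0536,-0.0469,0,0,0,0,5],[-0.0502,-0.0602,0,0,0,0,5],[-0.0429,-0.0719,0,0,0,0,5],[-0.0323,-0.0807,0,0,0,0,5],[-0.0195,-0.0858,0,0,0,0,5]]}}

```text
time: 23.38
ee_pos: [0.598, -0.1294, 0.111]
tcp_rot: [179.9, -0.2, -0.0]
wrist_force: [-2.6, -4.5, 9.8]
gripper_width: 0.239
grasp_force: 39.9
```

Call:
{"op": "play_rows", "data": {"steps": [[0.0137,-0.0009,0,0,0,0,5],[0.0271,0.0025,0,0,0,0,5],[0.0387,0.0098,0,0,0,0,5],[0.0475,0.0204,0,0,0,0,5],[0.0527,0.0332,0,0,0,0,5],[0.0534,0.0377,0,0,0,0,5],[0.0534,0.0377,0,0,0,0,5],[0.0534,0.0377,0,0,0,0,5]]}}

```text
time: 24.05
ee_pos: [0.6514, -0.1692, 0.1111]
tcp_rot: [179.9, -0.2, -0.1]
wrist_force: [-4.7, -2.8, 9.4]
gripper_width: 0.244
grasp_force: 40.2
```

```bash
python3 - <<'E'
from h import *
t=snap('top','t7');s=snap('side','s7');print(robot.observe()['ee_pos'])
cv2.imwrite('pics/c8.png',np.hstack([cv2.resize(s[200:330,190:310,::-1],(400,433),interpolation=cv2.INTER_CUBIC),cv2.resize(t[150:240,210:300,::-1],(400,433),interpolation=cv2.INTER_CUBIC)]))
for n,im,uv,r,lo,z in(('top',t,(280,180),14,0,.079),):
  for uv in((244,171),(279,172),(279,213),):
    try: print(uv,*blob(n,im,uv,18,0,155,z))
    except Exception as e: print(n,e)
E
```

```text
[ 0.65136406 -0.16891384  0.11107651]
(244, 171) [0.6906 0.0524] ((681.504638671875, 74.46771240234375), (135.3223876953125, 109.22144317626953), 88.99768829345703)
(279, 172) [ 0.6637 -0.0684] ((662.2696533203125, -55.37274932861328), (133.46681213378906, 134.85337829589844), 89.0279769897461)
top time passes only in moves, steps and waits
```

View pics/c8.png

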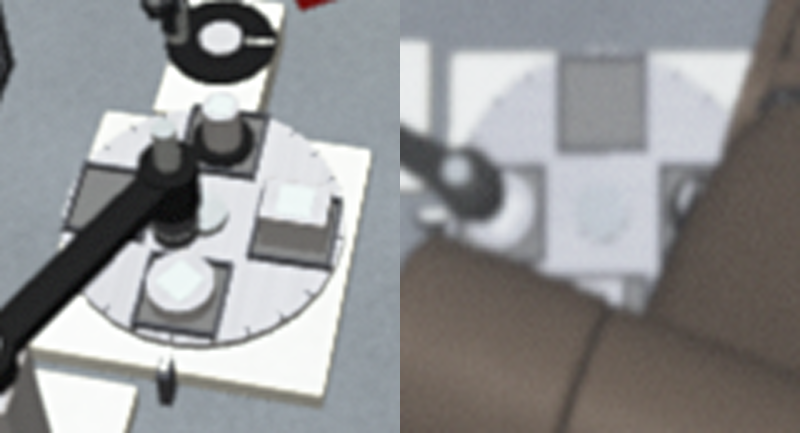

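```bash
python3 - <<'E'
from h import *
t=cv2.imread('pics/t7.png')[:,:,::-1].copy();s=cv2.imread('pics/s7.png')[:,:,::-1].copy()
print('pin top',onz('top',(223,185.3),.315),'expected px',proj('top',np.array([.579,.118,.315])))
print('pin',*blob('top',t,(223,185.3),5,120,255,.315))
print('tray A',*blob('top',t,(255.5,171.2),14,0,172,.079))
su=(190+179/400*120,200+283/433*130)
print('puck side',onz('side',su,.094))
try: print(*blob('side',s,su,13,205,255,.094))
except Exception as e: print(e)
print('lens side pix',190+178/400*120,200+236/433*130,proj('side',np.array([.579,.118,.175])),'pointer',onz('side',(190+168/400*120,200+370/433*130),.06))
E
```

```text
pin top [0.57766412 0.11625664 0.315     ] expected px [222.45848143 184.89595407]
pin [0.5825 0.1178] ((582.4713134765625, 115.73595428466797), (27.128835678100586, 27.458080291748047), 88.92683410644531)
tray A [0.6746 0.0322] ((672.0765991210938, 33.800880432128906), (104.06684112548828, 95.62805938720703), 88.90355682373047)
puck side [0.57990448 0.12051692 0.094     ]
[0.5788 0.1113] ((580.91357421875, 105.86520385742188), (79.6458740234375, 56.86091232299805), 88.73011779785156)
lens side pix 243.4 270.8545034642032 [242.29905595 268.4628984 ] pointer [0.57692931 0.18596947 0.06      ]
```

Tray A, now at image top, is square to the stand. The puck is at (0.580, 0.1205) and the lens at (0.578, 0.117), both at the station. I'll dwell here.

Call:
{"op": "play_rows", "data": {"steps": [[0,0,0,0,0,0,5],[0,0,0,0,0,0,5],[0,0,0,0,0,0,5],[0,0,0,0,0,0,5],[0,0,0,0,0,0,5],[0,0,0,0,0,0,5],[0,0,0,0,0,0,5],[0,0,0,0,0,0,5],[0,0,0,0,0,0,5],[0,0,0,0,0,0,5]]}}

```text
time: 24.98
ee_pos: [0.6514, -0.1688, 0.1111]
tcp_rot: [179.9, -0.2, -0.0]
wrist_force: [-3.8, -2.2, 8.0]
gripper_width: 0.243
grasp_force: 40.1
```

Call:
{"op": "play_rows", "data": {"steps": [[0,0,0,0,0,0,5],[0,0,0,0,0,0,5],[0,0,0,0,0,0,5],[0,0,0,0,0,0,5],[0,0,0,0,0,0,5],[0,0,0,0,0,0,5],[0,0,0,0,0,0,5],[0,0,0,0,0,0,5],[0,0,0,0,0,0,5],[0,0,0,0,0,0,5]]}}

```text
time: 25.82
ee_pos: [0.6514, -0.1688, 0.1111]
tcp_rot: [179.9, -0.2, -0.0]
wrist_force: [-4.4, -1.9, 8.6]
gripper_width: 0.242
grasp_force: 40.1
```

Call:
{"op": "play_rows", "data": {"steps": [[0,0,0,0,0,0,5],[0,0,0,0,0,0,5],[0,0,0,0,0,0,5],[0,0,0,0,0,0,5],[0,0,0,0,0,0,5],[0,0,0,0,0,0,5],[0,0,0,0,0,0,5],[0,0,0,0,0,0,5],[0,0,0,0,0,0,5],[0,0,0,0,0,0,5]]}}

```text
time: 26.65
ee_pos: [0.6514, -0.1688, 0.1111]
tcp_rot: [179.9, -0.2, -0.1]
wrist_force: [-4.0, -2.6, 9.6]
gripper_width: 0.238
grasp_force: 40.1
```

```bash
python3 - <<'E'
from h import *
o=robot.observe();print(o['time'],o['ee_pos'],o['wrist_force'])
P=lambda a:.044*np.array([np.cos(np.radians(a)),np.sin(np.radians(a))])
print([[*map(float,(P(6.8-18*i)-P(6.8)).round(4)*[1,-1])] for i in range(1,11)])
E
```

```text
26.65 [ 0.65135057 -0.16877503  0.1110798 ] [-4.03693395 -2.58932164  9.59086761]
[[-0.0005, 0.0138], [-0.0053, 0.0267], [-0.0138, 0.0375], [-0.0252, 0.0452], [-0.0385, 0.0489], [-0.0522, 0.0484], [-0.0652, 0.0436], [-0.076, 0.0351], [-0.0836, 0.0237], [-0.0874, 0.0104]]
```

Call:
{"op": "play_rows", "data": {"steps": [[-0.0005,0.0138,0,0,0,0,5],[-0.0053,0.0267,0,0,0,0,5],[-0.0138,0.0375,0,0,0,0,5],[-0.0252,0.0452,0,0,0,0,5],[-0.0385,0.0489,0,0,0,0,5],[-0.0522,0.0484,0,0,0,0,5],[-0.0652,0.0436,0,0,0,0,5],[-0.076,0.0351,0,0,0,0,5],[-0.0836,0.0237,0,0,0,0,5],[-0.0874,0.0104,0,0,0,0,5]]}}

```text
time: 27.48
ee_pos: [0.5638, -0.1794, 0.111]
tcp_rot: [179.8, -0.3, -0.1]
wrist_force: [0.5, -3.0, 10.6]
gripper_width: 0.247
grasp_force: 40.5
```

Call:
{"op": "play_rows", "data": {"steps": [[0.0005,-0.0138,0,0,0,0,5],[0.0053,-0.0267,0,0,0,0,5],[0.0138,-0.0375,0,0,0,0,5],[0.0252,-0.0452,0,0,0,0,5],[0.0385,-0.0489,0,0,0,0,5],[0.0522,-0.0484,0,0,0,0,5],[0.0652,-0.0436,0,0,0,0,5],[0.076,-0.0351,0,0,0,0,5],[0.0836,-0.0237,0,0,0,0,5],[0.0874,-0.0104,0,0,0,0,5]]}}

```text
time: 28.32
ee_pos: [0.6516, -0.1681, 0.111]
tcp_rot: [179.9, -0.1, 0.0]
wrist_force: [-11.7, 2.6, 12.0]
gripper_width: 0.243
grasp_force: 40.6
```

Forces stay low. I'll make the second turn and then dwell for 2.5 s.

Call:
{"op": "play_rows", "data": {"steps": [[-0.0005,0.0138,0,0,0,0,5],[-0.0053,0.0267,0,0,0,0,5],[-0.0138,0.0375,0,0,0,0,5],[-0.0252,0.0452,0,0,0,0,5],[-0.0385,0.0489,0,0,0,0,5],[-0.0522,0.0484,0,0,0,0,5],[-0.0652,0.0436,0,0,0,0,5],[-0.076,0.0351,0,0,0,0,5],[-0.0836,0.0237,0,0,0,0,5],[-0.0874,0.0104,0,0,0,0,5]]}}

```text
time: 29.15
ee_pos: [0.5639, -0.1794, 0.111]
tcp_rot: [179.8, -0.3, -0.1]
wrist_force: [0.6, -4.5, 10.6]
gripper_width: 0.241
grasp_force: 40.8
```

Call:
{"op": "play_rows", "data": {"steps": [[0.0005,-0.0138,0,0,0,0,5],[0.0053,-0.0267,0,0,0,0,5],[0.0138,-0.0375,0,0,0,0,5],[0.0252,-0.0452,0,0,0,0,5],[0.0385,-0.0489,0,0,0,0,5],[0.0522,-0.0484,0,0,0,0,5],[0.0652,-0.0436,0,0,0,0,5],[0.076,-0.0351,0,0,0,0,5],[0.0836,-0.0237,0,0,0,0,5],[0.0874,-0.0104,0,0,0,0,5]]}}

```text
time: 29.98
ee_pos: [0.6516, -0.1682, 0.111]
tcp_rot: [179.9, -0.1, 0.0]
wrist_force: [-12.8, 1.4, 11.5]
gripper_width: 0.24
grasp_force: 40.9
```

Call:
{"op": "play_rows", "data": {"steps": [[0,0,0,0,0,0,5],[0,0,0,0,0,0,5],[0,0,0,0,0,0,5],[0,0,0,0,0,0,5],[0,0,0,0,0,0,5],[0,0,0,0,0,0,5],[0,0,0,0,0,0,5],[0,0,0,0,0,0,5],[0,0,0,0,0,0,5],[0,0,0,0,0,0,5]]}}

```text
time: 30.82
ee_pos: [0.6513, -0.1688, 0.1111]
tcp_rot: [179.9, -0.2, -0.0]
wrist_force: [-4.3, -2.8, 8.8]
gripper_width: 0.238
grasp_force: 40.8
```

Call:
{"op": "play_rows", "data": {"steps": [[0,0,0,0,0,0,5],[0,0,0,0,0,0,5],[0,0,0,0,0,0,5],[0,0,0,0,0,0,5],[0,0,0,0,0,0,5],[0,0,0,0,0,0,5],[0,0,0,0,0,0,5],[0,0,0,0,0,0,5],[0,0,0,0,0,0,5],[0,0,0,0,0,0,5]]}}

```text
time: 31.65
ee_pos: [0.6514, -0.1688, 0.1111]
tcp_rot: [179.9, -0.2, -0.0]
wrist_force: [-4.2, -1.2, 9.4]
gripper_width: 0.241
grasp_force: 40.8
```

Call:
{"op": "play_rows", "data": {"steps": [[0,0,0,0,0,0,5],[0,0,0,0,0,0,5],[0,0,0,0,0,0,5],[0,0,0,0,0,0,5],[0,0,0,0,0,0,5],[0,0,0,0,0,0,5],[0,0,0,0,0,0,5],[0,0,0,0,0,0,5],[0,0,0,0,0,0,5],[0,0,0,0,0,0,5]]}}

```text
time: 32.48
ee_pos: [0.6514, -0.1688, 0.1111]
tcp_rot: [179.9, -0.2, -0.0]
wrist_force: [-4.6, -2.7, 9.0]
gripper_width: 0.244
grasp_force: 40.8
```

```bash
python3 - <<'E'
from h import *
t=snap('top','t8');s=snap('side','s8');print(robot.observe()['ee_pos'])
cv2.imwrite('pics/c9.png',np.hstack([cv2.resize(s[200:330,190:310,::-1],(400,433),interpolation=cv2.INTER_CUBIC),cv2.resize(t[150:240,210:300,::-1],(400,433),interpolation=cv2.INTER_CUBIC)]))
E
```

```text
[ 0.65133254 -0.16882336  0.11106983]
```

View pics/c9.png

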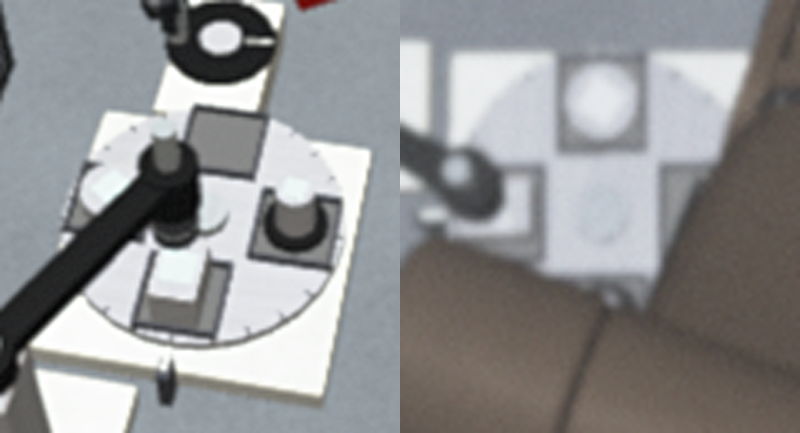

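```bash
python3 - <<'E'
from h import *
s=cv2.imread('pics/s8.png')[:,:,::-1].copy()
X=np.array([.5795,.118,.118]);print(proj('side',X))
for p in((146,288),(203,294)):  # front edge corners of top face in crop
  print(onz('side',(190+p[0]*.3,200+p[1]*.3002),.118))
g=cv2.cvtColor(s,cv2.COLOR_RGB2GRAY)
for y in range(276,306,3): print(y,g[y,226:264:1])
E
```

```text
[243.48381648 279.7160212 ]
[0.60140107 0.1442161  0.118     ]
[0.55281105 0.14191061 0.118     ]
276 [215 231 229 226 225 226 227 226 188 108 106 187 235 246 249 247 247 246
 247 246 244 242 241 237 231 212 145 188 229 231 232 232 230 230 228 227
 227 193]
279 [230 228 229 228 229 229 228 198 119  99 172 232 244 245 244 244 243 243
 243 244 244 244 242 237 224 143  89  75  67  66  63  67  85 129 199 229
 230 231]
282 [225 226 226 226 227 230 210 128  95 172 232 239 245 245 245 245 243 244
 244 244 245 243 237 227 166 103  93 113 137 140 138 126 102 143 224 230
 228 227]
285 [228 229 229 230 232 215 128  89 165 232 233 229 227 229 226 226 228 228
 230 230 232 231 227 183 111  88 111 134 141 139 130 107 138 221 233 230
 228 228]
288 [227 227 228 230 221 148  93 116 152 180 199 217 228 230 228 227 228 233
 234 235 234 235 213 125  85 105 134 140 137 135 108 121 191 230 229 227
 227 227]
291 [226 225 228 218 153  96 107 131 120 108 105 105 105 106 105 105 103 103
 101 101 109 116 103  93 101 125 138 140 137 121 102 153 227 231 229 228
 228 228]
294 [228 229 224 168 102  97 133 142 134 114 107 108 108 108 110 110 110 110
 109 108 107 106 105 100 118 137 140 139 128 103 140 218 231 228 228 228
 229 229]
297 [169 206 201 114  58  66  67  72  82  85  89  93  95  97 100 102 107 105
 107 109 109 107 107 114 136 141 140 132 105 121 196 229 228 226 227 226
 224 221]
300 [255 250 231 180 142 145 158 169 201 216 214 217 225 220 186 141 144 140
 131 117 101  92  77  66  66  63  71  75 109 188 235 235 234 233 232 232
 231 207]
303 [250 250 250 250 252 253 253 251 249 234 222 187 164 149 148 133 132 137
 133 133 134 137 142 146 147 147 138 111 115 130 135 127 123 135 153 169
 196 219]
```

The block spans side columns 236–251 at row 279, so its centre is within a few mm of the station. I'll crank two more turns to bring up the spool and dwell.

Call:
{"op": "play_rows", "data": {"steps": [[-0.0005,0.0138,0,0,0,0,5],[-0.0053,0.0267,0,0,0,0,5],[-0.0138,0.0375,0,0,0,0,5],[-0.0252,0.0452,0,0,0,0,5],[-0.0385,0.0489,0,0,0,0,5],[-0.0522,0.0484,0,0,0,0,5],[-0.0652,0.0436,0,0,0,0,5],[-0.076,0.0351,0,0,0,0,5],[-0.0836,0.0237,0,0,0,0,5],[-0.0874,0.0104,0,0,0,0,5]]}}

```text
time: 33.42
ee_pos: [0.5639, -0.1794, 0.111]
tcp_rot: [179.8, -0.3, -0.1]
wrist_force: [0.4, -4.1, 10.4]
gripper_width: 0.247
grasp_force: 41.0
```

Call:
{"op": "play_rows", "data": {"steps": [[0.0005,-0.0138,0,0,0,0,5],[0.0053,-0.0267,0,0,0,0,5],[0.0138,-0.0375,0,0,0,0,5],[0.0252,-0.0452,0,0,0,0,5],[0.0385,-0.0489,0,0,0,0,5],[0.0522,-0.0484,0,0,0,0,5],[0.0652,-0.0436,0,0,0,0,5],[0.076,-0.0351,0,0,0,0,5],[0.0836,-0.0237,0,0,0,0,5],[0.0874,-0.0104,0,0,0,0,5]]}}

```text
time: 34.25
ee_pos: [0.6516, -0.1682, 0.111]
tcp_rot: [179.9, -0.1, 0.0]
wrist_force: [-12.4, 1.8, 11.8]
gripper_width: 0.237
grasp_force: 41.0
```

Call:
{"op": "play_rows", "data": {"steps": [[-0.0005,0.0138,0,0,0,0,5],[-0.0053,0.0267,0,0,0,0,5],[-0.0138,0.0375,0,0,0,0,5],[-0.0252,0.0452,0,0,0,0,5],[-0.0385,0.0489,0,0,0,0,5],[-0.0522,0.0484,0,0,0,0,5],[-0.0652,0.0436,0,0,0,0,5],[-0.076,0.0351,0,0,0,0,5],[-0.0836,0.0237,0,0,0,0,5],[-0.0874,0.0104,0,0,0,0,5]]}}

```text
time: 35.08
ee_pos: [0.5639, -0.1794, 0.111]
tcp_rot: [179.8, -0.3, -0.1]
wrist_force: [0.6, -3.9, 11.0]
gripper_width: 0.239
grasp_force: 41.2
```

Call:
{"op": "play_rows", "data": {"steps": [[0.0005,-0.0138,0,0,0,0,5],[0.0053,-0.0267,0,0,0,0,5],[0.0138,-0.0375,0,0,0,0,5],[0.0252,-0.0452,0,0,0,0,5],[0.0385,-0.0489,0,0,0,0,5],[0.0522,-0.0484,0,0,0,0,5],[0.0652,-0.0436,0,0,0,0,5],[0.076,-0.0351,0,0,0,0,5],[0.0836,-0.0237,0,0,0,0,5],[0.0874,-0.0104,0,0,0,0,5]]}}

```text
time: 35.92
ee_pos: [0.6516, -0.1682, 0.111]
tcp_rot: [179.9, -0.1, 0.0]
wrist_force: [-12.8, 2.7, 12.3]
gripper_width: 0.241
grasp_force: 41.2
```

Call:
{"op": "play_rows", "data": {"steps": [[0,0,0,0,0,0,5],[0,0,0,0,0,0,5],[0,0,0,0,0,0,5],[0,0,0,0,0,0,5],[0,0,0,0,0,0,5],[0,0,0,0,0,0,5],[0,0,0,0,0,0,5],[0,0,0,0,0,0,5],[0,0,0,0,0,0,5],[0,0,0,0,0,0,5]]}}

```text
time: 36.75
ee_pos: [0.6514, -0.1688, 0.1111]
tcp_rot: [179.9, -0.2, -0.0]
wrist_force: [-3.8, -1.4, 9.1]
gripper_width: 0.242
grasp_force: 41.1
```

Call:
{"op": "play_rows", "data": {"steps": [[0,0,0,0,0,0,5],[0,0,0,0,0,0,5],[0,0,0,0,0,0,5],[0,0,0,0,0,0,5],[0,0,0,0,0,0,5],[0,0,0,0,0,0,5],[0,0,0,0,0,0,5],[0,0,0,0,0,0,5],[0,0,0,0,0,0,5],[0,0,0,0,0,0,5]]}}

```text
time: 37.58
ee_pos: [0.6514, -0.1688, 0.1111]
tcp_rot: [179.9, -0.2, -0.0]
wrist_force: [-4.0, -2.7, 9.8]
gripper_width: 0.244
grasp_force: 41.1
```

Call:
{"op": "play_rows", "data": {"steps": [[0,0,0,0,0,0,5],[0,0,0,0,0,0,5],[0,0,0,0,0,0,5],[0,0,0,0,0,0,5],[0,0,0,0,0,0,5],[0,0,0,0,0,0,5],[0,0,0,0,0,0,5],[0,0,0,0,0,0,5],[0,0,0,0,0,0,5],[0,0,0,0,0,0,5]]}}

```text
time: 38.42
ee_pos: [0.6514, -0.1688, 0.1111]
tcp_rot: [179.9, -0.2, -0.1]
wrist_force: [-4.4, -1.4, 10.0]
gripper_width: 0.242
grasp_force: 41.1
```

```bash
python3 - <<'E'
from h import *
t=snap('top','t9');s=snap('side','s9');print(robot.observe()['ee_pos'])
u=proj('side',np.array([.5795,.118,.13]));print(u)
try: print(*blob('side',s,u,9,190,255,.13))
except Exception as e: print(e)
cv2.imwrite('pics/ca.png',np.hstack([cv2.resize(s[200:330,190:310,::-1],(400,433),interpolation=cv2.INTER_CUBIC),cv2.resize(t[150:240,210:300,::-1],(400,433),interpolation=cv2.INTER_CUBIC)]))
E
```

```text
[ 0.65134748 -0.16878955  0.11106269]
[243.20459883 277.40428632]
[0.5735 0.117 ] ((571.309326171875, 116.42759704589844), (43.25901794433594, 30.89374542236328), 34.94912338256836)
```

View pics/ca.png

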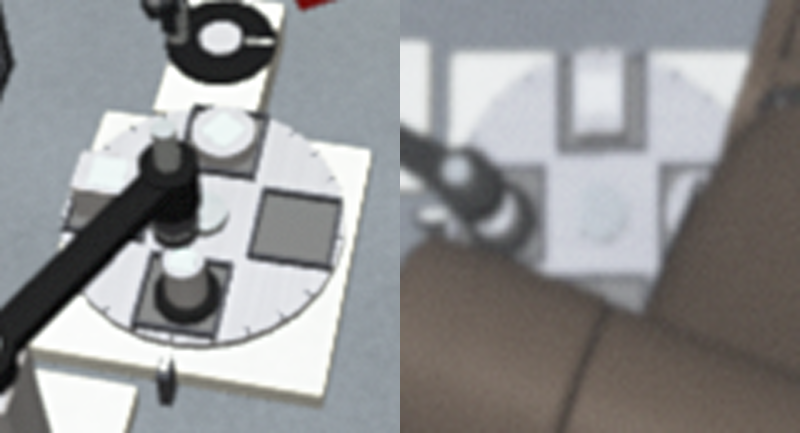

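The spool stands in its tray under the lens, at left crop (185,280), and all holders are seated. I'll release the crank and lift clear.

Call:
{"op": "play_rows", "data": {"steps": [[0,0,0,0,0,0,30],[0,0,0,0,0,0,60],[0,0,0,0,0,0,70],[0,0,0,0,0,0,70],[0,0,-0.03,0,0,0,70],[0,0,-0.06,0,0,0,70],[0,0,-0.1,0,0,0,70],[0,0,-0.14,0,0,0,70],[0,0,-0.15,0,0,0,70],[0,0,-0.15,0,0,0,70]]}}

```text
time: 39.35
ee_pos: [0.6516, -0.1681, 0.2615]
tcp_rot: [179.9, -0.4, -0.1]
wrist_force: [-0.8, 0.5, -1.0]
gripper_width: 0.698
grasp_force: 0.0
```

Call:
{"op": "play_rows", "data": {"steps": [[0,0,0,0,0,0,70],[0,0,0,0,0,0,70],[0,0,0,0,0,0,70],[0,0,0,0,0,0,70],[0,0,0,0,0,0,70],[0,0,0,0,0,0,70]]}}

```text
time: 39.85
ee_pos: [0.6505, -0.1679, 0.2566]
tcp_rot: [-180.0, 0.1, -0.1]
wrist_force: [0.6, -0.2, 0.5]
gripper_width: 0.702
grasp_force: 0.0
```

```bash
python3 - <<'E'
from h import *
o=robot.observe();print(o['time'],o['wrist_force'],o['grasp_force'],robot.sign_off())
E
```

```text
the job is handed in; nothing more can be done
39.85 [ 0.59015523 -0.17599021  0.49709483] 0.0 None
```

I loaded the three holders present (puck, block, spool; no square was found), swung the lens over the station, brought each holder under it in that order for over two seconds, and handed the job in at about 40 s; no verdict was returned.

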